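# Build a cork ring stand and seat the round flask on it

## Task

Build a raised stand for the round-bottom flask on the white tile: stack the three empty cork rings on it, centred one on another, the largest lowest, then the middle one, then the smallest. Then take the flask from the cork ring it rests in and set it gently, without dropping it, upright in the hole of the topmost ring. Leave the tape roll and the petri dish where they lie.

Things in the scene. Friction and masses are not known exactly. Their poses are not given: they have to be found in the camera images.
- tile: White square glazed tile, 120 x 120 x 8 mm, fixed flat on the bench. Origin at the centre of its underside (its top is 8 mm above it); z up. (A fixed water bath, 0.22 m tall, stands at the left of the bench; swing round in front of it.)
- cork_large: Largest empty cork ring, loose, lying flat: outside diameter 145 mm, hole about 77 mm (wall about 34 mm wide), 30 mm high, 90 g. Round, so its yaw does not matter. Origin on the axis at the underside; z is its axis. Can be lifted by gripping across the wall at one side, one finger in the hole.
- cork_medium: Middle-sized empty cork ring, loose, lying flat: outside diameter 110 mm, hole about 58 mm (wall about 26 mm wide), 26 mm high, 70 g. Origin on the axis at the underside; z is its axis.
- cork_small: Smallest empty cork ring, loose, lying flat: outside diameter 80 mm, hole 40 mm (wall 20 mm wide), 24 mm high, 50 g. Origin on the axis at the underside; z is its axis.
- flask_rest: Cork ring, 132 mm outside diameter, 28 mm high, fixed to the bench; the round flask rests in it at the start. It is not part of the stack. Origin on the axis at the underside.
- round_flask: Empty round-bottom glass flask, 133 mm tall: bulb 88 mm in diameter, straight neck 25 mm in diameter from 88 mm above the origin up to the rim; 110 g. Origin at the lowest point of the bulb; z runs up the neck. It starts about 13 mm above the bench; seated in the smallest ring it is 19 mm above that ring's underside. Grip it by the neck from above.
- tape_roll: Roll of pale yellow label tape lying flat, 72 mm in diameter, 18 mm high, with a 25 mm hole; loose. Not a cork ring: leave it alone. Origin at the centre of its underside.
- petri_dish: Clear lidded petri dish lying flat, 59 mm in diameter, 15 mm high; loose. Leave it alone. Origin at the centre of its underside.

How it is judged:
By the outcome, as a careful person would: the job done as asked, in the order asked, and still so for the second after the job is handed in, with the robot touching nothing.
It also fails if it takes over 128 s, if anything falls off the work surface, if the arm or the gripper's body presses on something with over 40 N, if the wrist force passes 120 N, or if a joint passes its speed limit or range.

## Robot

A 6-joint arm with a two-finger parallel gripper is mounted at the origin on a cart in front of the work surface, level with it; the furniture and walls round the work are solid. World frame = base frame: x ahead of the robot, y to its left, z up, the work surface at z = 0. Lengths are in mm, angles in degrees, forces in N, time in s.
With the tool pointing down it reaches from about 350 to 850 mm from the base axis. Payload 8.1 kg.
Tool frame: the origin (TCP) lies midway between the tips of the shut fingers; the grasp point (between the pads) lies 19 mm behind it (r.pinch_z is the distance from the TCP to the grasp point, in mm); z points along the fingers, y is the line along which they close (so a half turn about z gives the same grasp; the last joint's range is limited). The gripper opens to 85 mm and grips with 20 to 120 N. Pads are 22 mm wide; open, the fingers measure 114 mm over their backs; the gripper's body (76 mm by 85 mm) begins 54 mm behind the grasp point. The pads swing forward as they close: fully open they stand 13 mm farther back than shut.
Start: joints at [59.737, 7.471, 85.268, -0, 87.261, -4.893], TCP at [257.063, 542.148, 231.292] pointing down, gripper open.
Joint ranges: [-169.43, 169.43], [-51.17, 129.36], [1.28, 143.12], [-76.62, 256.62], [0, 156.53], [-152.29, 152.29]. Speed limits (degrees/s): [136.94, 136.94, 159.86, 180, 180, 180].

## Interface

Orientations are given as [roll, pitch, yaw] about the fixed x, y, z axes, in that order (R = Rz(yaw) Ry(pitch) Rx(roll)).
In Python, from bench import sensors, optics, job, r gives the robot as it stands.
- The arm moves only by the tool play_rows, never from a script. Its argument "motion" is a list that holds one entry, the list of rows, each a list of 6 numbers: the shift along the tool's x, y, z in cm, then the turn, a rotation vector about the tool's x, y, z in degrees. In form: [[[x, y, z, ax, ay, az], ...]]. A call has 1 to 5 rows; each row is the pose to reach, as a shift and turn from the pose commanded when the call began, along the tool's axes at that moment; what a row does not reach only later rows make up. A row lasts 1/10 s, in which the tool goes at most 50 mm and 8.59 degrees, less where a joint would pass 70% of its speed; a pose out of reach is approached as far as the arm can. A call with a gripper value outside its range is refused whole. "jaw" is the opening, from 0 (shut) to 1 (fully open), set as the call begins (left out, the last holds). The fingers move at their own pace and stop on an object; "squeeze" is the grip in N (left out, the last holds). Time passes only in rows, so rows that repeat a pose let the fingers close. It gives the time, the measured TCP pose, the force, the opening and the grip force at its end, in the units of the state.
- sensors.sense(): the state, without advancing time (a new reading comes with each control period).
- optics.snapshot(name): name is "scene" or "side" or "wrist"; returns a dict with "pixels" (480x640x3 uint8, red, green, blue), "mtx" (3x3 intrinsics, pixels), "k1" (the pictures are not rectified: a ray, as slopes to the right and down, at radius r is drawn at 1 + k1 r^2 times it, then the intrinsics apply), "R" (3x3) and "t" (3): a world point X has camera coordinates R X + t; the wrist camera has in their place "T_tool_cam" (4x4, takes a point from camera to tool coordinates, whose origin is the TCP and whose axes are the flange's). Camera axes: x right, y down, z forward; pixel columns grow to the right and rows downward; lengths in mm; the calibration is good to about 2 mm. A picture is of the moment at which its call begins: read the wrist's pose just before it. There is no depth.
- job.hand_in(): hands the job in; it is judged then, once.
The state is a dict: "time": time; "joint_pos": joint angles; "qd": joint speeds; "joint_efforts": joint torques, N m; "tool_pos": TCP position; "tcp_rot": TCP orientation; "ft_force": force on the tool from outside, world axes, zero at the start; "wrist_torque": the same for the moment, N m; "finger_gap": finger opening in mm; "grip_force": force on a finger pad.
Only numpy, scipy, OpenCV 4.12 (cv2) and the standard library are available. Lean on these libraries where they do the work, as an engineer would, in place of code of your own. Each camera call takes 0.05 s, during which the arm holds its last target. There are 200 camera calls.

## Working session

There is one attempt and no reset: what is moved stays moved. The work goes in short steps, Python scripts to look and compute and a tool call to move; the robot and the scene stay as the last step left them, time stands still between calls to the robot, and variables do not carry over. Pictures are saved under pics/ and viewed, at most 14 in all, crops included, and the job is handed in when it is done.

Besides the shell and the picture viewer there is one more tool, called as name([rows], argument=value, ...), one row to a line, values as JSON. play_rows: Moves the arm, as the interface text tells. Its arguments: {"type":"object","properties":{"motion":{"type":"array","items":{"type":"array","items":{"type":"array","items":{"type":"number"}}}},"jaw":{"type":"number"},"squeeze":{"type":"number"}},"required":["motion"]}

```bash
ls; mkdir -p pics; python3 - <<'E'
from bench import sensors, optics, job, r
import cv2,numpy as np
print(sensors.sense()); print(r.pinch_z)
for n in ["scene","side","wrist"]:
    s=optics.snapshot(n); cv2.imwrite(f"pics/{n}0.png",s["pixels"][:,:,::-1]); np.save(f"pics/{n}0.npy",{k:v for k,v in s.items()},allow_pickle=True)
    print({k:v for k,v in s.items() if k!="pixels"})
E
```

```text
pics
{'time': 0.0, 'joint_pos': array([ 5.97367168e+01,  7.51344995e+00,  8.53286960e+01, -1.27574731e-03,
        8.72596406e+01, -4.89429328e+00]), 'qd': array([-0.05141972, -0.07133291,  0.09058419, -0.04934761,  0.083766  ,
       -0.04575427]), 'joint_efforts': array([ 2.21401901e-04, -5.69422066e+01, -5.00542116e+01, -2.99050453e-04,
        1.52817601e-02, -1.21178263e-05]), 'tool_pos': array([256.79830283, 541.68122779, 230.26728391]), 'tcp_rot': array([-1.79898476e+02, -7.41465691e-03,  1.54631066e+02]), 'ft_force': array([ 0.41513653,  0.27021545, -0.03128869]), 'wrist_torque': array([-0.02087514,  0.01358738, -0.01259943]), 'grip_force': 0.0, 'finger_gap': 85.33225036587834}
18.700000000000003
{'mtx': array([[603.86410454,   0.        , 311.10959689],
       [  0.        , 603.86410454, 238.37177871],
       [  0.        ,   0.        ,   1.        ]]), 'k1': 0.006587785960629982, 'R': array([[ 0.83467698, -0.5507323 ,  0.00287582],
       [-0.25807018, -0.39572743, -0.88136234],
       [ 0.48653275,  0.7349107 , -0.47243216]]), 't': array([-522.05530726,  137.41803316, 11
[... 263 characters left out ...]
   [-0.08116245, -0.37707806, -0.92261845],
       [ 0.25897849,  0.88589964, -0.38485318]]), 't': array([-551.67060943,   43.23764297,  979.90055985])}
{'mtx': array([[394.25215988,   0.        , 321.89769911],
       [  0.        , 394.25215988, 238.16691897],
       [  0.        ,   0.        ,   1.        ]]), 'k1': 0.0027310792179688673, 'T_tool_cam': array([[ 2.30233066e-04, -9.64543573e-01, -2.63923553e-01,
         6.63245784e+01],
       [ 9.99999955e-01,  2.72348454e-04, -1.22985974e-04,
        -1.00170698e+00],
       [ 1.90504503e-04, -2.63923513e-01,  9.64543593e-01,
        -1.42039328e+02],
       [ 0.00000000e+00,  0.00000000e+00,  0.00000000e+00,
         1.00000000e+00]])}
```

View pics/scene0.png

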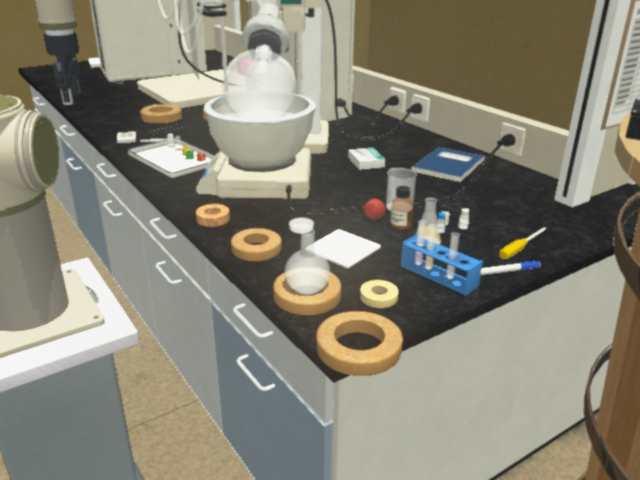

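View pics/side0.png

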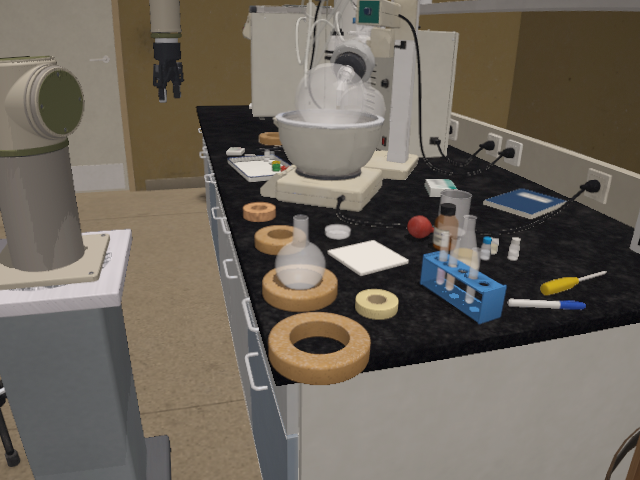

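View pics/wrist0.png

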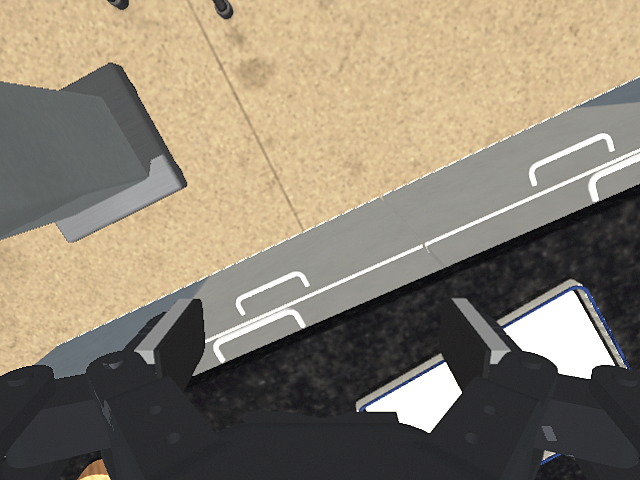

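Scene: large ring (360,342), flask in its rest (307,290), medium ring (256,244), small ring (213,215), tile (345,248), petri dish (301,226), tape roll (379,293). A further ring shows behind the bath at (161,113). The side view shows the same objects. The wrist view shows only the bench edge and a tray.

```bash
cat > h.py <<'E'
import numpy as np, cv2
from scipy.optimize import least_squares
from scipy.spatial.transform import Rotation as Ro
def campose(s,st=None):
    "camera->world R, centre"
    if "R" in s: return s["R"].T, -s["R"].T@s["t"]
    Rt=Ro.from_euler("xyz",st["tcp_rot"],degrees=True).as_matrix(); T=s["T_tool_cam"]
    return Rt@T[:3,:3], Rt@T[:3,3]+st["tool_pos"]
def rays(s,px,st=None):
    px=np.asarray(px,float).reshape(-1,1,2)
    n=cv2.undistortPoints(px,s["mtx"],np.array([s["k1"],0,0,0,0])).reshape(-1,2)
    R,c=campose(s,st); return c,np.c_[n,np.ones(len(n))]@R.T
def plane(s,px,z,st=None):
    c,d=rays(s,px,st); return (c+d*((z-c[2])/d[:,2])[:,None])[:,:2]
def blob(s,seed,lo,hi,rad=70):
    hsv=cv2.cvtColor(s["pixels"],cv2.COLOR_RGB2HSV)
    m=cv2.inRange(hsv,np.array(lo),np.array(hi)); 
    k=np.zeros_like(m); cv2.circle(k,tuple(int(v) for v in seed),rad,255,-1); m&=k
    cs,_=cv2.findContours(m,cv2.RETR_EXTERNAL,cv2.CHAIN_APPROX_NONE)
    return max(cs,key=cv2.contourArea)[:,0,:]
def ring(s,cnt,R,h,st=None,z0=0):
    "disc of radius R, height h on z0: silhouette lies on the top or bottom rim"
    a,b=plane(s,cnt,z0+h,st),plane(s,cnt,z0,st)
    def f(p):
        u=np.hypot(*(a-p).T)-R; v=np.hypot(*(b-p).T)-R
        return np.where(abs(u)<abs(v),u,v)
    q=least_squares(f,(a.mean(0)+b.mean(0))/2,loss="soft_l1",f_scale=1.5)
    return q.x,np.median(abs(f(q.x)))
CORK=((8,70,60),(22,255,255))
E
python3 - <<'E'
from h import *
S={n:np.load(f"pics/{n}0.npy",allow_pickle=True).item() for n in("scene","side")}
seeds={"large":((360,342),(319,345),72.5,30,60),"medium":((256,244),(276,239),55,26,32),"small":((213,215),(260,212),40,24,24),"rest":((307,290),(300,286),66,28,42),"far":((161,113),(270,138),40,24,30)}
for n,(a,b,R,h,rad) in seeds.items():
    for v,sd in(("scene",a),("side",b)):
        try:
            c=blob(S[v],sd,*CORK,rad=rad)
            print(n,v,ring(S[v],c,R,h),cv2.boundingRect(c))
        except Exception as e: print(n,v,e)
for v,sd in(("scene",(345,248)),("side",(368,257))):
    c=blob(S[v],sd,(0,0,170),(179,45,255),rad=45)
    q=cv2.minAreaRect(plane(S[v],c,8).astype(np.float32)); print("tile",v,q)
E
```

```text
large scene (array([ 445.89298159, -418.27760052]), np.float64(1.7934798288273583)) (315, 310, 89, 66)
large side (array([ 457.73643273, -372.46564894]), np.float64(13.971086819550365)) (268, 285, 103, 100)
medium scene (array([468.2625511 , -15.72805834]), np.float64(0.9030211750198696)) (230, 227, 53, 35)
medium side (array([472.04959707, -14.37936766]), np.float64(2.788429178992061)) (254, 225, 40, 30)
small scene (array([452.21073832, 172.75617295]), np.float64(2.0883856072452858)) (195, 202, 36, 26)
small side (array([455.52388863, 177.1173777 ]), np.float64(1.6275538571283406)) (242, 202, 34, 20)
rest scene (array([ 461.19014971, -233.86457045]), np.float64(1.3526715348638874)) (272, 272, 70, 44)
rest side (array([ 452.89775579, -275.36730123]), np.float64(4.367790633657481)) (262, 268, 76, 61)
far scene (array([ 657.35217912, 1050.72841737]), np.float64(39.0572737197795)) (140, 103, 42, 21)
far side (array([ 636.56834723, 1065.19976746]), np.float64(22.54145542489085)) (258, 132, 24, 14)
tile scene ((570.6856689453125, -104.09184265136719), (221.16419982910156, 203.12550354003906), 17.96041488647461)
tile side ((630.8082885742188, -124.32926177978516), (121.72005462646484, 127.02638244628906), 15.847190856933594)
```

```bash
cat >> h.py <<'E'
def seq(st,wps):
    "wps: (x,y,z,yaw) tool down; prints calls: final row (cm,deg in tool axes) and number of rows"
    p=st["tool_pos"]; R=Ro.from_euler("xyz",st["tcp_rot"],degrees=True)
    for w in wps:
        q=np.array(w[:3],float); Q=Ro.from_euler("xyz",[180,0,w[3]],degrees=True)
        ang=np.degrees(((R.inv()*Q).magnitude())); n=int(np.ceil(max(np.linalg.norm(q-p)/47,ang/8.3,1)))
        k=int(np.ceil(n/5)); rv=(R.inv()*Q).as_rotvec(degrees=True)
        for i in range(k):
            d=R.inv().apply(q-p)/k/10 if i==0 else Rn.inv().apply((q-p)/k)/10
            if i==0: Rn=R
            print(w,f"call {i+1}/{k} rows {int(np.ceil(n/k))}",np.round(np.r_[d,rv/k],2).tolist())
            Rn=Rn*Ro.from_rotvec(rv/k,degrees=True)
        p,R=q,Q
E
python3 - <<'E'
from h import *
from bench import sensors
S={n:np.load(f"pics/{n}0.npy",allow_pickle=True).item() for n in("scene","side")}
print(plane(S["scene"],[(198,190),(220,195),(308,195),(205,100),(379,300),(301,230)],0).round())
print(plane(S["side"],[(265,195),(348,216),(377,305),(338,235)],0).round())
seq(sensors.sense(),[(280,320,330,90),(400,130,330,0),(390,10,330,0)])
E
```

```text
[[ 494.  354.]
 [ 529.  292.]
 [ 725.  165.]
 [ 887. 1167.]
 [ 569. -324.]
 [ 601.    5.]]
[[ 498.  342.]
 [ 673.  131.]
 [ 582. -304.]
 [ 611.   14.]]
(280, 320, 330, 90) call 1/2 rows 4 [-5.8, -9.53, -4.96, -0.04, 0.02, 32.32]
(280, 320, 330, 90) call 2/2 rows 4 [-9.99, -4.95, -4.97, -0.04, 0.02, 32.32]
(400, 130, 330, 0) call 1/3 rows 4 [-6.33, 4.0, 0.0, 0.0, -0.0, 30.0]
(400, 130, 330, 0) call 2/3 rows 4 [-3.48, 6.63, 0.0, 0.0, -0.0, 30.0]
(400, 130, 330, 0) call 3/3 rows 4 [0.3, 7.48, 0.0, 0.0, -0.0, 30.0]
(390, 10, 330, 0) call 1/1 rows 3 [-1.0, 12.0, 0.0, 0.0, 0.0, 0.0]
```

play_rows([
  [[-5.8,-9.5,-5,0,0,32],[-5.8,-9.5,-5,0,0,32],[-5.8,-9.5,-5,0,0,32],[-5.8,-9.5,-5,0,0,32]],
])

```text
time: 0.55
tool_pos: [269.8, 430.0, 283.5]
tcp_rot: [179.8, -0.0, 122.2]
ft_force: [0.3, 0.3, 0.5]
finger_gap: 85.4
grip_force: 0.0
```

play_rows([
  [[-10,-5,-5,0,0,32],[-10,-5,-5,0,0,32],[-10,-5,-5,0,0,32],[-10,-5,-5,0,0,32]],
])

```text
time: 0.95
tool_pos: [281.5, 318.6, 333.5]
tcp_rot: [179.8, -0.1, 90.1]
ft_force: [0.6, 1.3, 0.9]
finger_gap: 85.5
grip_force: 0.0
```

play_rows([
  [[-6.3,4,0,0,0,30],[-6.3,4,0,0,0,30],[-6.3,4,0,0,0,30],[-6.3,4,0,0,0,30]],
])

```text
time: 1.35
tool_pos: [321.6, 256.9, 331.1]
tcp_rot: [-180.0, 0.0, 60.2]
ft_force: [-0.1, -0.2, -0.1]
finger_gap: 85.5
grip_force: 0.0
```

play_rows([
  [[-3.5,6.6,0,0,0,30],[-3.5,6.6,0,0,0,30],[-3.5,6.6,0,0,0,30],[-3.5,6.6,0,0,0,30]],
])

```text
time: 1.75
tool_pos: [361.9, 194.1, 331.0]
tcp_rot: [-180.0, 0.0, 30.2]
ft_force: [0.3, 0.6, 0.2]
finger_gap: 85.2
grip_force: 0.0
```

play_rows([
  [[0.3,7.5,0,0,0,30],[0.3,7.5,0,0,0,30],[0.3,7.5,0,0,0,30],[0.3,7.5,0,0,0,30],[0.3,7.5,0,0,0,30]],
])

```text
time: 2.25
tool_pos: [402.4, 131.6, 331.0]
tcp_rot: [180.0, 0.0, 0.5]
ft_force: [-0.5, 0.2, -0.7]
finger_gap: 85.3
grip_force: 0.0
```

```bash
cat > snap.py <<'E'
import sys; from h import *; from bench import sensors, optics
n=sys.argv[1]; st=sensors.sense(); s=optics.snapshot("wrist"); s["st"]=st
np.save(f"pics/{n}.npy",s); cv2.imwrite(f"pics/{n}.png",s["pixels"][:,:,::-1]); print(st["tool_pos"],st["tcp_rot"])
E
python3 snap.py w1
```

```text
[402.35567151 131.56481312 330.98364642] [1.79993630e+02 3.55858524e-02 5.32926940e-01]
```

play_rows([
  [[0,23,0,0,0,0.5],[0,23,0,0,0,0.5],[0,23,0,0,0,0.5],[0,23,0,0,0,0.5],[0,23,0,0,0,0.5]],
])

```text
time: 2.8
tool_pos: [404.4, -100.8, 331.2]
tcp_rot: [180.0, -0.0, 0.2]
ft_force: [-0.2, -0.5, -0.1]
finger_gap: 85.5
grip_force: 0.0
```

play_rows([
  [[0,2,0,0,0,0],[0,2,0,0,0,0],[0,2,0,0,0,0]],
])

```text
time: 3.1
tool_pos: [404.9, -117.9, 331.1]
tcp_rot: [-180.0, 0.0, 0.2]
ft_force: [-0.4, -0.0, -0.5]
finger_gap: 85.2
grip_force: 0.0
```

```bash
python3 snap.py w2
```

```text
[ 404.8679172  -117.93570388  331.14249321] [-1.79969896e+02  2.23872671e-02  1.73849796e-01]
```

play_rows([
  [[0,21,0,0,0,0],[0,21,0,0,0,0],[0,21,0,0,0,0],[0,21,0,0,0,0],[0,21,0,0,0,0]],
])

```text
time: 3.65
tool_pos: [405.2, -330.9, 330.3]
tcp_rot: [180.0, 0.1, 0.1]
ft_force: [-0.3, 1.1, -0.2]
finger_gap: 85.5
grip_force: 0.0
```

play_rows([
  [[0,0,0,0,0,0],[0,0,0,0,0,0],[0,0,0,0,0,0]],
])

```text
time: 3.95
tool_pos: [406.1, -326.4, 331.7]
tcp_rot: [180.0, -0.0, 0.3]
ft_force: [1.2, 0.1, 0.5]
finger_gap: 85.4
grip_force: 0.0
```

```bash
python3 snap.py w3; python3 -c "
import cv2,numpy as np
a=[cv2.resize(cv2.imread(f'pics/w{i}.png'),(400,300)) for i in (1,2,3)]
cv2.imwrite('pics/m1.png',np.vstack([np.hstack(a[:2]),np.hstack([a[2],a[2]*0])]))"
```

```text
[ 406.13121264 -326.38485396  331.72915682] [ 1.79995357e+02 -3.66229180e-02  2.72456130e-01]
```

View pics/m1.png

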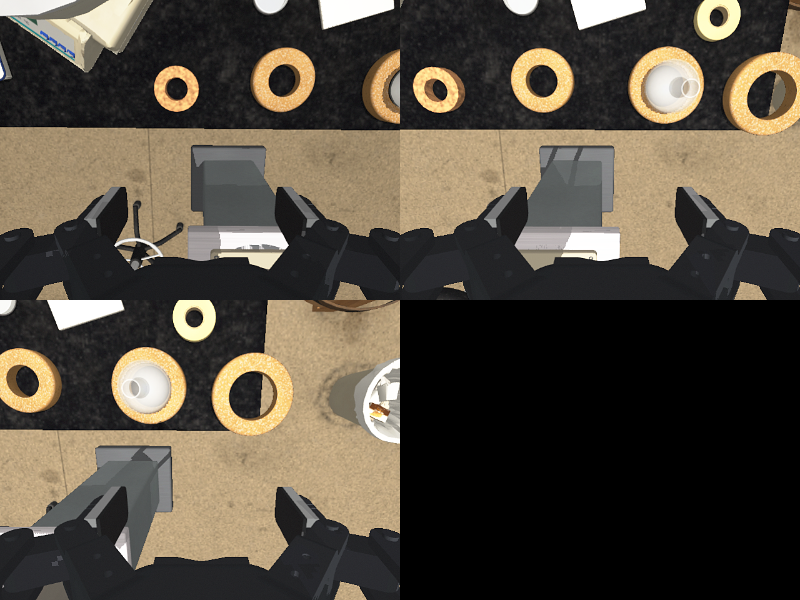

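Montage: w1 (top left) shows small (177,88) and medium (283,79). w2 (top right) shows medium, the flask in its rest (666,85) and large. w3 (bottom left) shows the flask (149,85) and large (252,93), which overhangs the bench's right edge. The tile is cut off at the top of w1, w2 and w3.

```bash
python3 - <<'E'
from h import *
L=[("small","w1",(283,141),40,24,48),("medium","w1",(453,126),55,26,62),("medium","w2",(227,128),55,26,62),("rest","w2",(426,136),66,28,70),("rest","w3",(238,136),66,28,70),("large","w3",(403,149),72.5,30,72)]
for n,w,sd,R,h,rad in L:
    s=np.load(f"pics/{w}.npy",allow_pickle=True).item()
    c=blob(s,sd,(8,115,60),(24,255,255),rad=rad)
    x,e=ring(s,c,R,h,s["st"]); print(n,w,x.round(1),"res",e.round(2),cv2.boundingRect(c))
s=np.load("pics/w3.npy",allow_pickle=True).item()
hsv=cv2.cvtColor(s["pixels"],cv2.COLOR_RGB2HSV); print(hsv[149,330:345].tolist(),hsv[250,400].tolist())
# bench edge right
print("edge",plane(s,[(424,20),(416,190)],0,s["st"]).round())
from bench import sensors
seq(sensors.sense(),[(530,-180,330,0)])
E
```

```text
small w1 [456.2 175.1] res 0.39 (246, 105, 73, 74)
medium w1 [472.4 -11. ] res 0.64 (401, 76, 104, 104)
medium w2 [472.3 -16.3] res 0.69 (177, 77, 102, 104)
rest w2 [ 460.  -236.9] res 3.92 (364, 74, 123, 124)
rest w3 [ 460.9 -229.8] res 4.3 (181, 75, 118, 124)
large w3 [ 447.7 -415.6] res 1.54 (338, 84, 132, 134)
[[150, 17, 30], [90, 8, 32], [100, 24, 32], [105, 28, 37], [30, 7, 37], [0, 6, 44], [126, 26, 49], [105, 71, 36], [16, 143, 91], [16, 146, 143], [16, 145, 192], [16, 141, 230], [19, 141, 245], [21, 135, 251], [22, 103, 253]] [17, 80, 175]
edge [[ 589. -437.]
 [ 405. -441.]]
(530, -180, 330, 0) call 1/1 rows 5 [12.46, -14.59, 0.19, 0.02, -0.04, 0.27]
```

play_rows([
  [[12.5,-18,0,0,0,0.3],[12.5,-18,0,0,0,0.3],[12.5,-18,0,0,0,0.3],[12.5,-18,0,0,0,0.3],[12.5,-18,0,0,0,0.3]],
])

```text
time: 4.5
tool_pos: [531.7, -142.7, 331.8]
tcp_rot: [-179.9, -0.1, 0.1]
ft_force: [0.1, -0.6, -0.6]
finger_gap: 85.3
grip_force: 0.0
```

play_rows([
  [[0,0,0,0,0,0],[0,0,0,0,0,0],[0,0,0,0,0,0]],
])

```text
time: 4.8
tool_pos: [529.6, -148.2, 331.6]
tcp_rot: [180.0, -0.0, -0.2]
ft_force: [0.0, -0.3, -0.3]
finger_gap: 85.2
grip_force: 0.0
```

```bash
python3 snap.py w4; python3 - <<'E'
from h import *
s=np.load("pics/w4.npy",allow_pickle=True).item()
hsv=cv2.cvtColor(s["pixels"],cv2.COLOR_RGB2HSV); m=cv2.inRange(hsv,(0,0,190),(179,40,255))
cs,_=cv2.findContours(m,cv2.RETR_EXTERNAL,cv2.CHAIN_APPROX_NONE)
for c in sorted(cs,key=cv2.contourArea)[-4:]:
    q=plane(s,c,8,s["st"]).astype(np.float32); print(cv2.boundingRect(c),cv2.minAreaRect(q))
from bench import sensors
seq(sensors.sense(),[(385,-416,280,0)])
E
```

```text
[ 529.56612311 -148.24217651  331.61033121] [ 1.79970263e+02 -1.53540475e-02 -1.81967074e-01]
(87, 450, 20, 30) ((131.3164520263672, 178.3254852294922), (51.352542877197266, 20.8469181060791), 1.9928501844406128)
(149, 92, 51, 52) ((610.5511474609375, 17.274017333984375), (55.76885986328125, 56.00825881958008), 41.65333557128906)
(364, 226, 68, 67) ((444.9959716796875, -249.45993041992188), (87.40923309326172, 81.77314758300781), 70.4530029296875)
(228, 25, 133, 140) ((632.5283813476562, -120.81066131591797), (119.4947509765625, 119.64803314208984), 15.988014221191406)
(385, -416, 280, 0) call 1/2 rows 4 [-7.17, 13.4, 2.58, 0.01, -0.01, -0.11]
(385, -416, 280, 0) call 2/2 rows 4 [-7.2, 13.39, 2.58, 0.01, -0.01, -0.11]
```

View pics/w4.png

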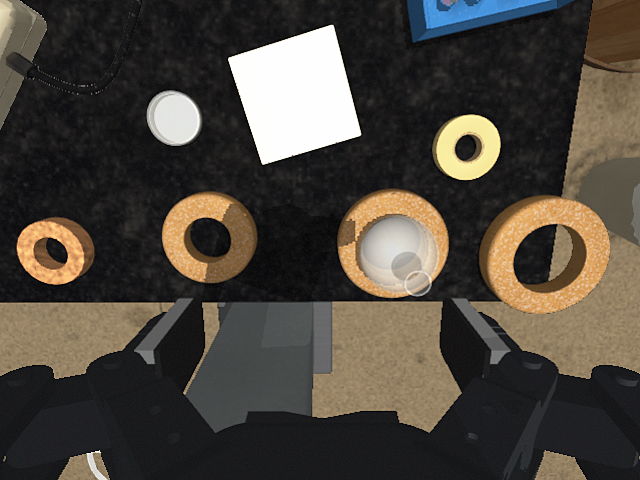

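w4: tile square centred at (295,95), size 119.6 mm, so the scale is good. Petri dish (175,118), tape (467,147), blue rack corner about (412,42), large ring (545,254).

```bash
python3 - <<'E'
from h import *
s=np.load("pics/w4.npy",allow_pickle=True).item()
for z in (0,60,80): print(z,plane(s,[(412,42),(560,5),(467,147)],z,s["st"]).round())
for n,sd,R,h,rad in [("large",(545,254),72.5,30,75),("medium",(209,237),55,26,58),("small",(56,251),40,24,48)]:
    c=blob(s,sd,(8,100,60),(24,255,255),rad=rad); x,e=ring(s,c,R,h,s["st"]); print(n,x.round(1),"res",e.round(2),cv2.boundingRect(c))
E
```

```text
0 [[ 690. -249.]
 [ 725. -406.]
 [ 577. -320.]]
60 [[ 678. -236.]
 [ 709. -373.]
 [ 580. -298.]]
80 [[ 674. -232.]
 [ 704. -362.]
 [ 580. -291.]]
large [ 449.7 -417. ] res 1.91 (479, 195, 131, 119)
medium [472.9 -15.9] res 1.01 (162, 191, 96, 92)
small [456.4 174.9] res 1.07 (16, 217, 79, 68)
```

play_rows([
  [[-7.2,13.4,2.6,0,0,0],[-7.2,13.4,2.6,0,0,0],[-7.2,13.4,2.6,0,0,0],[-7.2,13.4,2.6,0,0,0]],
])

```text
time: 5.25
tool_pos: [453.7, -286.5, 303.9]
tcp_rot: [180.0, 0.2, -0.6]
ft_force: [0.0, 0.6, -0.3]
finger_gap: 85.2
grip_force: 0.0
```

play_rows([
  [[-7.2,13.4,2.6,0,0,0],[-7.2,13.4,2.6,0,0,0],[-7.2,13.4,2.6,0,0,0],[-7.2,13.4,2.6,0,0,0]],
])

```text
time: 5.65
tool_pos: [381.0, -419.6, 277.7]
tcp_rot: [-180.0, 0.1, -0.5]
ft_force: [-0.4, 1.6, -0.9]
finger_gap: 85.0
grip_force: 0.0
```

play_rows([
  [[0,0,0,0,0,0],[0,0,0,0,0,0],[0,0,0,0,0,0],[0,0,0,0,0,0]],
])

```text
time: 6.05
tool_pos: [386.2, -414.5, 279.9]
tcp_rot: [180.0, -0.0, -0.1]
ft_force: [-0.2, 0.1, -0.4]
finger_gap: 85.5
grip_force: 0.0
```

```bash
python3 snap.py w5; python3 - <<'E'
from h import *
s=np.load("pics/w5.npy",allow_pickle=True).item()
c=blob(s,(320,150),(8,100,60),(24,255,255),rad=95); x,e=ring(s,c,72.5,30,s["st"]); print(x.round(1),"res",e.round(2),cv2.boundingRect(c))
E
```

```text
[ 386.15745243 -414.54654605  279.88754914] [ 1.79968110e+02 -4.05513935e-02 -6.95847710e-02]
[ 446.1 -415.8] res 1.31 (250, 55, 149, 154)
```

```bash
python3 - <<'E'
from h import *
from bench import sensors
seq(sensors.sense(),[(391,-416,120,90),(391,-416,4,90)])
E
```

```text
(391, -416, 120, 90) call 1/3 rows 4 [0.16, 0.04, 5.33, 0.02, -0.0, -30.03]
(391, -416, 120, 90) call 2/3 rows 4 [0.12, 0.12, 5.33, 0.02, -0.0, -30.03]
(391, -416, 120, 90) call 3/3 rows 4 [0.04, 0.16, 5.33, 0.02, -0.0, -30.03]
(391, -416, 4, 90) call 1/1 rows 3 [0.0, -0.0, 11.6, 0.0, 0.0, 0.0]
```

play_rows([
  [[0.16,0.04,5.3,0,0,-30],[0.16,0.04,5.3,0,0,-30],[0.16,0.04,5.3,0,0,-30],[0.16,0.04,5.3,0,0,-30]],
], jaw=0.68, squeeze=60)

```text
time: 6.5
tool_pos: [387.2, -415.0, 225.8]
tcp_rot: [-180.0, 0.0, 30.2]
ft_force: [-0.3, -1.1, 0.5]
finger_gap: 57.9
grip_force: 0.0
```

play_rows([
  [[0.12,0.12,5.3,0,0,-30],[0.12,0.12,5.3,0,0,-30],[0.12,0.12,5.3,0,0,-30],[0.12,0.12,5.3,0,0,-30]],
])

```text
time: 6.9
tool_pos: [388.9, -415.4, 172.8]
tcp_rot: [-180.0, -0.0, 60.2]
ft_force: [-0.2, 0.6, -0.7]
finger_gap: 57.8
grip_force: 0.0
```

play_rows([
  [[0.04,0.16,5.3,0,0,-30],[0.04,0.16,5.3,0,0,-30],[0.04,0.16,5.3,0,0,-30],[0.04,0.16,5.3,0,0,-30]],
])

```text
time: 7.3
tool_pos: [390.4, -415.9, 119.8]
tcp_rot: [-180.0, -0.0, 90.2]
ft_force: [0.2, -0.7, 0.2]
finger_gap: 58.3
grip_force: 0.0
```

play_rows([
  [[0,0,0,0,0,0],[0,0,0,0,0,0],[0,0,0,0,0,0]],
])

```text
time: 7.6
tool_pos: [390.4, -416.6, 120.5]
tcp_rot: [180.0, 0.0, 89.7]
ft_force: [-0.3, 1.0, 0.2]
finger_gap: 58.4
grip_force: 0.0
```

```bash
python3 snap.py w6;python3 - <<'E'
from h import *
from bench import sensors
seq(sensors.sense(),[(391,-416,4,90)])
E
```

```text
[ 390.36347763 -416.6158326   120.54335232] [1.79985189e+02 1.84266288e-02 8.97474583e+01]
(391, -416, 4, 90) call 1/1 rows 3 [0.07, 0.07, 11.65, 0.01, 0.01, -0.24]
```

View pics/w6.png

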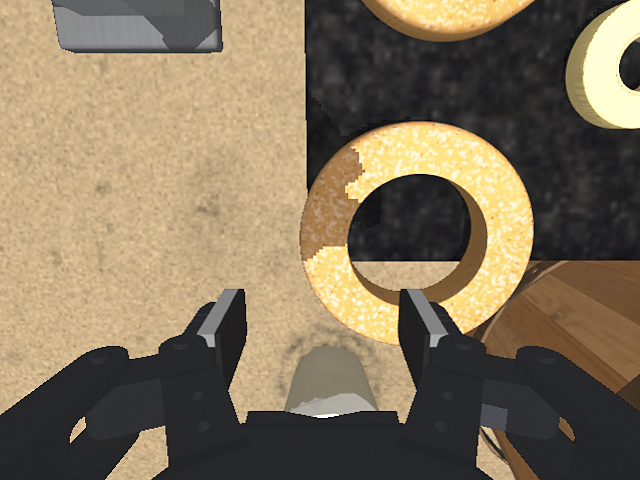

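w6: the ring's near wall, about (325,235), lies between the fingertips (240..405). The grasp is lined up, so I descend.

play_rows([
  [[0.05,0.05,6,0,0,0],[0.05,0.05,9,0,0,0],[0.05,0.05,11.6,0,0,0],[0.05,0.05,11.6,0,0,0],[0.05,0.05,11.6,0,0,0]],
])

```text
time: 8.15
tool_pos: [390.6, -416.2, 4.7]
tcp_rot: [-180.0, -0.0, 89.8]
ft_force: [0.3, -0.6, 0.8]
finger_gap: 58.2
grip_force: 0.0
```

play_rows([
  [[0,0,0,0,0,0],[0,0,0,0,0,0],[0,0,0,0,0,0],[0,0,0,0,0,0],[0,0,0,0,0,0]],
], jaw=0)

```text
time: 8.65
tool_pos: [391.8, -418.1, 7.1]
tcp_rot: [179.8, 0.2, 89.8]
ft_force: [-0.9, 0.3, 6.9]
finger_gap: 30.9
grip_force: 58.7
```

play_rows([
  [[0,0,0,0,0,0],[0,0,0,0,0,0],[0,0,0,0,0,0],[0,0,0,0,0,0],[0,0,0,0,0,0]],
])

```text
time: 9.15
tool_pos: [391.9, -418.1, 7.1]
tcp_rot: [179.8, 0.2, 89.8]
ft_force: [-1.2, 1.0, 6.4]
finger_gap: 31.0
grip_force: 58.7
```

play_rows([
  [[0,0,-2,0,0,0],[0,0,-5,0,0,0],[0,0,-10,0,0,0],[0,0,-15,0,0,0],[0,0,-19.5,0,0,0]],
])

```text
time: 9.65
tool_pos: [390.8, -416.5, 203.1]
tcp_rot: [179.9, 0.1, 89.8]
ft_force: [0.4, -0.5, -1.9]
finger_gap: 30.9
grip_force: 58.0
```

play_rows([
  [[0,0,-2,0,0,0],[0,0,-2,0,0,0],[0,0,-2,0,0,0],[0,0,-2,0,0,0]],
])

```text
time: 10.05
tool_pos: [389.9, -415.4, 217.3]
tcp_rot: [-179.9, -0.1, 89.8]
ft_force: [0.3, -0.2, -1.3]
finger_gap: 31.2
grip_force: 57.8
```

```bash
python3 snap.py w7; cat > held.py <<'E'
import sys; from h import *; from bench import sensors
n,sx,sy,R,h,off,rad=sys.argv[1],*map(float,sys.argv[2:8])
s=np.load(f"pics/{n}.npy",allow_pickle=True).item(); st=s["st"]
c=blob(s,(sx,sy),(8,85,50),(24,255,255),rad=int(rad)); x,e=ring(s,c,R,h,st,st["tool_pos"][2]-off)
print("held centre",x.round(1),"rel TCP",(x-st["tool_pos"][:2]).round(1),"res",e.round(2),cv2.boundingRect(c))
E
python3 held.py w7 420 220 72.5 30 7 190
python3 -c "
from h import *
from bench import sensors
seq(sensors.sense(),[(400,-320,215,90),(577.5,-122,215,90)])"
```

```text
[ 389.87529234 -415.37275382  217.2935726 ] [-1.79890627e+02 -1.33780260e-01  8.98290268e+01]
held centre [ 429.5 -396.6] rel TCP [39.6 18.7] res 21.78 (274, 56, 336, 350)
(400, -320, 215, 90) call 1/1 rows 3 [9.53, 0.99, 0.22, -0.13, -0.16, -0.17]
(577.5, -122, 215, 90) call 1/2 rows 3 [9.9, 8.87, 0.0, 0.0, 0.0, 0.0]
(577.5, -122, 215, 90) call 2/2 rows 3 [9.9, 8.87, 0.0, 0.0, 0.0, 0.0]
```

View pics/w7.png

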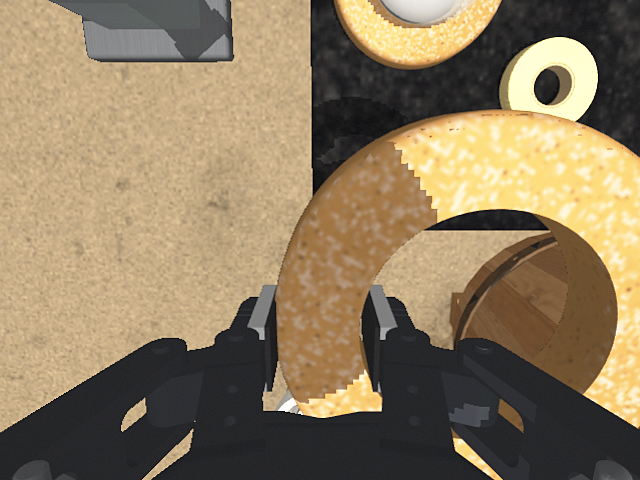

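w7: large ring held level across its wall, between the pads at (265..385, 330). The tape and flask are untouched.

play_rows([
  [[4.5,0.5,0.2,-0.1,-0.1,0],[9,1,0.2,-0.1,-0.1,0],[13,4,0.2,-0.1,-0.1,0],[16,7,0.2,-0.1,-0.1,0],[19.4,9.9,0.2,-0.1,-0.1,0]],
])

```text
time: 10.6
tool_pos: [490.2, -220.8, 215.6]
tcp_rot: [-180.0, 0.0, 89.8]
ft_force: [0.2, 0.2, -1.2]
finger_gap: 30.9
grip_force: 60.2
```

play_rows([
  [[3.5,3,0,0,0,0],[6.5,6,0,0,0,0],[9,8,0,0,0,0],[10,8.9,0,0,0,0],[10,8.9,0,0,0,0]],
])

```text
time: 11.1
tool_pos: [579.4, -121.2, 215.5]
tcp_rot: [-179.9, 0.0, 90.0]
ft_force: [-0.4, 0.3, 0.3]
finger_gap: 31.0
grip_force: 60.2
```

play_rows([
  [[0,0,4,0,0,0],[0,0,8,0,0,0],[0,0,12,0,0,0],[0,0,15,0,0,0],[0,0,15,0,0,0]],
])

```text
time: 11.6
tool_pos: [574.1, -123.1, 61.0]
tcp_rot: [-179.5, -0.1, 89.7]
ft_force: [-0.2, 0.3, -2.5]
finger_gap: 30.7
grip_force: 60.3
```

play_rows([
  [[0,0,0,0,0,0],[0,0,0,0,0,0],[0,0,0,0,0,0]],
])

```text
time: 11.9
tool_pos: [581.4, -123.9, 70.1]
tcp_rot: [179.7, 0.2, 89.8]
ft_force: [0.0, 0.2, -0.2]
finger_gap: 30.9
grip_force: 60.3
```

```bash
python3 -c "
from h import *
from bench import sensors
st=sensors.sense();print(st['tool_pos'],st['ft_force'])
seq(st,[(577.5,-121.3,16,90)])"
```

```text
[ 581.42928385 -123.93896177   70.06506644] [ 0.01981116  0.24655297 -0.24540197]
(577.5, -121.3, 16, 90) call 1/1 rows 2 [0.28, -0.43, 5.4, 0.34, 0.18, -0.19]
```

play_rows([
  [[0.1,-0.2,1,0,0,0],[0.1,-0.2,2,0,0,0],[0.1,-0.2,3,0,0,0],[0.1,-0.2,3,0,0,0],[0.1,-0.2,3,0,0,0]],
])

```text
time: 12.4
tool_pos: [577.1, -121.9, 36.4]
tcp_rot: [180.0, 0.1, 89.8]
ft_force: [1.0, 0.2, -0.2]
finger_gap: 31.2
grip_force: 60.3
```

play_rows([
  [[0,0,0,0,0,0],[0,0,0,0,0,0],[0,0,0,0,0,0],[0,0,0,0,0,0],[0,0,0,0,0,0]],
])

```text
time: 12.9
tool_pos: [577.9, -122.2, 37.5]
tcp_rot: [179.9, 0.1, 89.8]
ft_force: [-0.7, 0.2, -1.3]
finger_gap: 31.0
grip_force: 60.3
```

```bash
python3 -c "
from h import *
from bench import sensors
st=sensors.sense();print(st['tool_pos'],st['ft_force'])
seq(st,[(577.5,-121.3,16,90)])"
```

```text
[ 577.88819035 -122.15370491   37.46095086] [-0.7096983   0.19482175 -1.30909782]
(577.5, -121.3, 16, 90) call 1/1 rows 1 [0.09, -0.04, 2.15, 0.12, 0.11, -0.17]
```

play_rows([
  [[0.1,0,0.6,0,0,0],[0.1,0,1.2,0,0,0],[0.1,0,1.7,0,0,0],[0.1,0,2.0,0,0,0],[0.1,0,2.0,0,0,0]],
])

```text
time: 13.4
tool_pos: [577.1, -120.9, 16.3]
tcp_rot: [180.0, 0.1, 89.8]
ft_force: [1.1, -0.4, -1.3]
finger_gap: 30.7
grip_force: 60.3
```

play_rows([
  [[0,0,0.1,0,0,0],[0,0,0.1,0,0,0],[0,0,0.2,0,0,0],[0,0,0.2,0,0,0]],
])

```text
time: 13.8
tool_pos: [577.9, -121.2, 15.4]
tcp_rot: [179.9, 0.1, 89.8]
ft_force: [-0.6, -0.2, -0.9]
finger_gap: 31.1
grip_force: 60.3
```

play_rows([
  [[0,0,0.1,0,0,0],[0,0,0.2,0,0,0],[0,0,0.2,0,0,0],[0,0,0.2,0,0,0]],
])

```text
time: 14.2
tool_pos: [578.0, -121.2, 15.1]
tcp_rot: [179.9, 0.1, 89.8]
ft_force: [-8.0, 1.9, 14.7]
finger_gap: 31.0
grip_force: 62.3
```

play_rows([
  [[0,0,0.1,0,0,0],[0,0,0.1,0,0,0],[0,0,0.1,0,0,0],[0,0,0.1,0,0,0]],
])

```text
time: 14.6
tool_pos: [578.0, -121.2, 15.1]
tcp_rot: [179.9, 0.1, 89.8]
ft_force: [-13.9, 2.5, 25.4]
finger_gap: 30.7
grip_force: 63.5
```

play_rows([
  [[0,0,-0.2,0,0,0],[0,0,-0.25,0,0,0],[0,0,-0.25,0,0,0]],
])

```text
time: 14.9
tool_pos: [578.2, -121.2, 15.1]
tcp_rot: [179.9, 0.1, 89.8]
ft_force: [-0.9, 0.9, 4.8]
finger_gap: 30.7
grip_force: 61.0
```

play_rows([
  [[0,0,0,0,0,0],[0,0,0,0,0,0],[0,0,0,0,0,0],[0,0,0,0,0,0]],
], jaw=0.65)

```text
time: 15.3
tool_pos: [577.7, -121.1, 14.5]
tcp_rot: [179.9, 0.1, 89.8]
ft_force: [0.6, 0.2, -0.7]
finger_gap: 55.5
grip_force: 0.0
```

play_rows([
  [[0,0,-3,0,0,0],[0,0,-7,0,0,0],[0,0,-11,0,0,0],[0,0,-15,0,0,0],[0,0,-18,0,0,0]],
])

```text
time: 15.8
tool_pos: [578.2, -121.0, 197.9]
tcp_rot: [179.7, 0.1, 89.8]
ft_force: [1.1, -0.3, 0.1]
finger_gap: 55.6
grip_force: 0.0
```

play_rows([
  [[-4,4,-4,0,0,0],[-8,5.5,-5,0,0,0],[-8,5.5,-5,0,0,0],[-8,5.5,-5,0,0,0],[-8,5.5,-5,0,0,0]],
])

```text
time: 16.3
tool_pos: [631.5, -200.2, 243.7]
tcp_rot: [-180.0, 0.0, 89.8]
ft_force: [-1.0, 0.8, -0.3]
finger_gap: 55.3
grip_force: 0.0
```

play_rows([
  [[0,0,0,0,0,0],[0,0,0,0,0,0],[0,0,0,0,0,0],[0,0,0,0,0,0]],
])

```text
time: 16.7
tool_pos: [632.0, -200.3, 245.0]
tcp_rot: [179.9, 0.1, 89.9]
ft_force: [-0.5, 0.5, -0.6]
finger_gap: 55.7
grip_force: 0.0
```

```bash
python3 snap.py w8; cat > ringat.py <<'E'
import sys; from h import *
n,sx,sy,R,h,z0,rad=sys.argv[1],*map(float,sys.argv[2:8])
s=np.load(f"pics/{n}.npy",allow_pickle=True).item()
c=blob(s,(sx,sy),(8,85,50),(24,255,255),rad=int(rad)); x,e=ring(s,c,R,h,s["st"],z0)
print("centre",x.round(1),"res",e.round(2),cv2.boundingRect(c))
E
python3 ringat.py w8 320 170 72.5 30 8 120
```

```text
[ 632.03510516 -200.32839914  244.9844118 ] [1.79906403e+02 9.65075372e-02 8.98683157e+01]
centre [ 633.7 -132.3] res 2.76 (238, 50, 171, 149)
```

View pics/w8.png

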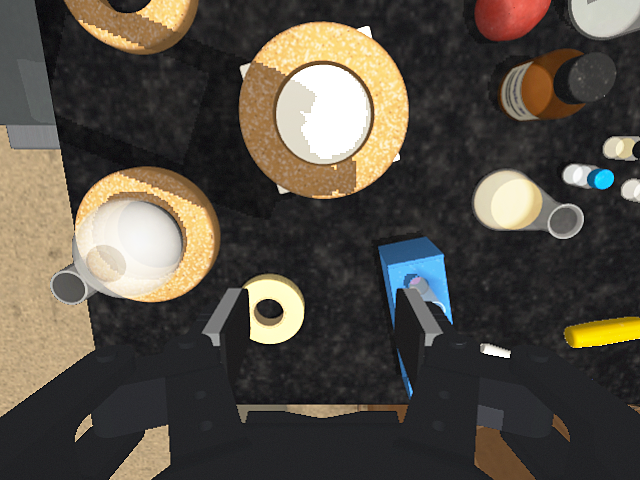

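w8: large ring flat on the tile at (324,110), with the four tile corners showing evenly. My crop seed cut the ring off, so I refit.

```bash
python3 ringat.py w8 324 110 72.5 30 8 100; python3 -c "
from h import *
from bench import sensors
seq(sensors.sense(),[(430.5,-76,270,90)])"
```

```text
centre [ 633.7 -122.5] res 1.29 (238, 21, 171, 178)
(430.5, -76, 270, 90) call 1/2 rows 3 [6.2, -10.09, -1.28, 0.05, 0.05, -0.07]
(430.5, -76, 270, 90) call 2/2 rows 3 [6.21, -10.09, -1.26, 0.05, 0.05, -0.07]
```

play_rows([
  [[4,-4.5,0,0,0,0],[7,-9,0,0,0,0],[10,-13,0,0,0,0],[12,-16,0,0,0,0],[12,-16,0,0,0,0]],
])

```text
time: 17.25
tool_pos: [467.5, -77.1, 243.0]
tcp_rot: [-179.9, 0.0, 90.0]
ft_force: [0.6, -0.3, 0.4]
finger_gap: 55.6
grip_force: 0.0
```

play_rows([
  [[0,0,0,0,0,0],[0,0,0,0,0,0],[0,0,0,0,0,0],[0,0,0,0,0,0],[0,0,0,0,0,0]],
])

```text
time: 17.75
tool_pos: [473.0, -80.9, 244.3]
tcp_rot: [179.9, 0.1, 89.8]
ft_force: [-0.7, 1.5, -0.3]
finger_gap: 55.5
grip_force: 0.0
```

```bash
python3 snap.py w9; python3 ringat.py w9 325 140 55 26 0 100; python3 -c "
from h import *
from bench import sensors
seq(sensors.sense(),[(430.5,-15.5,120,90),(430.5,-15.5,6,90)])"
```

```text
[473.0163371  -80.8723154  244.33039605] [1.79931755e+02 9.25957150e-02 8.97977768e+01]
centre [473.2 -12.1] res 0.8 (258, 62, 125, 129)
(430.5, -15.5, 120, 90) call 1/1 rows 4 [6.54, -4.27, 12.41, 0.06, 0.09, -0.2]
(430.5, -15.5, 6, 90) call 1/1 rows 3 [0.0, -0.0, 11.4, 0.0, 0.0, 0.0]
```

play_rows([
  [[2,-1.5,4,0,0,0],[5,-3,8,0,0,0],[6.6,-4.2,12,0,0,0],[6.6,-4.2,15,0,0,0],[6.6,-4.2,15,0,0,0]],
])

```text
time: 18.3
tool_pos: [427.1, -13.6, 89.8]
tcp_rot: [-179.6, 0.0, 89.9]
ft_force: [0.4, 1.0, -0.5]
finger_gap: 55.8
grip_force: 0.0
```

play_rows([
  [[0,0,0,0,0,0],[0,0,0,0,0,0],[0,0,0,0,0,0],[0,0,0,0,0,0],[0,0,0,0,0,0]],
])

```text
time: 18.8
tool_pos: [431.7, -14.8, 95.2]
tcp_rot: [179.8, 0.1, 89.8]
ft_force: [0.5, -0.8, -0.3]
finger_gap: 55.3
grip_force: 0.0
```

```bash
python3 snap.py w10; python3 ringat.py w10 360 200 55 26 0 130;  python3 -c "
from h import *
from bench import sensors
st=sensors.sense(); print(st['tool_pos'])
seq(st,[(431,-14,7,90)])"
```

```text
[431.67874372 -14.83552723  95.22031689] [1.79813460e+02 1.14225275e-01 8.98106291e+01]
centre [472.  -11.7] res 1.47 (295, 147, 193, 183)
[431.42948101 -14.75286451  94.94790434]
(431, -14, 7, 90) call 1/1 rows 2 [0.09, -0.07, 8.79, 0.16, 0.11, -0.18]
```

View pics/w10.png

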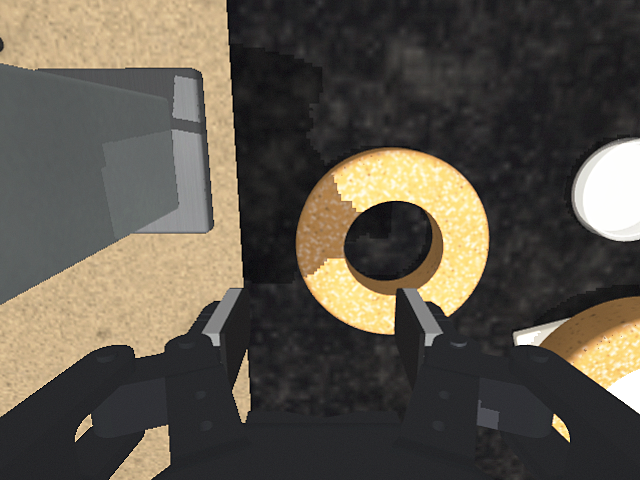

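w10: medium ring at (393,240), its near wall (320,240) between the fingertips. The fit gives (472, -12).

play_rows([
  [[0.2,-0.1,3,0.1,0.1,0],[0.2,-0.1,5.5,0.1,0.1,0],[0.2,-0.1,7.5,0.1,0.1,0],[0.2,-0.1,8.7,0.1,0.1,0],[0.2,-0.1,8.7,0.1,0.1,0]],
])

```text
time: 19.35
tool_pos: [428.7, -12.5, 5.8]
tcp_rot: [-179.8, -0.0, 89.8]
ft_force: [-0.2, 0.1, 0.5]
finger_gap: 55.6
grip_force: 0.0
```

play_rows([
  [[0,0,0,0,0,0],[0,0,0,0,0,0],[0,0,0,0,0,0],[0,0,0,0,0,0],[0,0,0,0,0,0]],
])

```text
time: 19.85
tool_pos: [430.5, -12.8, 7.8]
tcp_rot: [180.0, 0.0, 89.8]
ft_force: [0.5, -0.2, 0.2]
finger_gap: 55.4
grip_force: 0.0
```

play_rows([
  [[0,0,0,0,0,0],[0,0,0,0,0,0],[0,0,0,0,0,0],[0,0,0,0,0,0],[0,0,0,0,0,0]],
], jaw=0)

```text
time: 20.35
tool_pos: [430.4, -12.7, 7.7]
tcp_rot: [180.0, 0.0, 89.8]
ft_force: [-1.4, 0.7, 5.3]
finger_gap: 24.7
grip_force: 56.7
```

play_rows([
  [[0,0,0,0,0,0],[0,0,0,0,0,0],[0,0,0,0,0,0],[0,0,0,0,0,0]],
])

```text
time: 20.75
tool_pos: [430.4, -12.7, 7.7]
tcp_rot: [180.0, 0.0, 89.8]
ft_force: [-2.0, 0.9, 5.5]
finger_gap: 24.5
grip_force: 56.7
```

play_rows([
  [[0,0,-2,0,0,0],[0,0,-5,0,0,0],[0,0,-9,0,0,0],[0,0,-12,0,0,0],[0,0,-13,0,0,0]],
])

```text
time: 21.25
tool_pos: [432.1, -13.0, 140.8]
tcp_rot: [179.7, 0.0, 89.8]
ft_force: [1.3, -0.5, -0.7]
finger_gap: 24.5
grip_force: 56.8
```

play_rows([
  [[-3,3.5,0,0,0,0],[-6,7.5,0,0,0,0],[-9,11.5,0,0,0,0],[-10.5,15,0,0,0,0],[-11,16.1,0,0,0,0]],
])

```text
time: 21.75
tool_pos: [592.4, -125.0, 134.9]
tcp_rot: [-179.9, -0.0, 89.7]
ft_force: [-1.1, 0.5, -1.2]
finger_gap: 24.4
grip_force: 56.8
```

play_rows([
  [[0,0,0,0,0,0],[0,0,0,0,0,0],[0,0,1,0,0,0],[0,0,2,0,0,0],[0,0,3,0,0,0]],
])

```text
time: 22.25
tool_pos: [590.0, -122.7, 106.1]
tcp_rot: [-180.0, -0.0, 89.9]
ft_force: [-0.0, 0.2, -0.3]
finger_gap: 24.7
grip_force: 56.9
```

play_rows([
  [[0,0,1,0,0,0],[0,0,2,0,0,0],[0,0,2.5,0,0,0],[0,0,2.5,0,0,0],[0,0,2.5,0,0,0]],
])

```text
time: 22.75
tool_pos: [591.0, -123.2, 82.5]
tcp_rot: [180.0, 0.0, 89.8]
ft_force: [-0.9, -0.4, -0.6]
finger_gap: 24.8
grip_force: 56.8
```

play_rows([
  [[0,0,0,0,0,0],[0,0,0,0,0,0],[0,0,0,0,0,0],[0,0,0,0,0,0],[0,0,0,0,0,0]],
])

```text
time: 23.25
tool_pos: [590.9, -123.2, 82.5]
tcp_rot: [180.0, 0.0, 89.8]
ft_force: [0.1, 0.1, 0.0]
finger_gap: 24.1
grip_force: 56.8
```

```bash
python3 snap.py w11;  python3 -c "
from h import *
from bench import sensors
st=sensors.sense(); print(st['tool_pos'])
seq(st,[(591.7,-123.4,46,90)])"
```

```text
[ 590.86719839 -123.21493059   82.45872808] [1.79990496e+02 3.47771247e-03 8.98268478e+01]
[ 590.84029092 -123.20677041   82.39915647]
(591.7, -123.4, 46, 90) call 1/1 rows 1 [-0.02, 0.09, 3.64, 0.0, 0.0, -0.17]
```

View pics/w11.png

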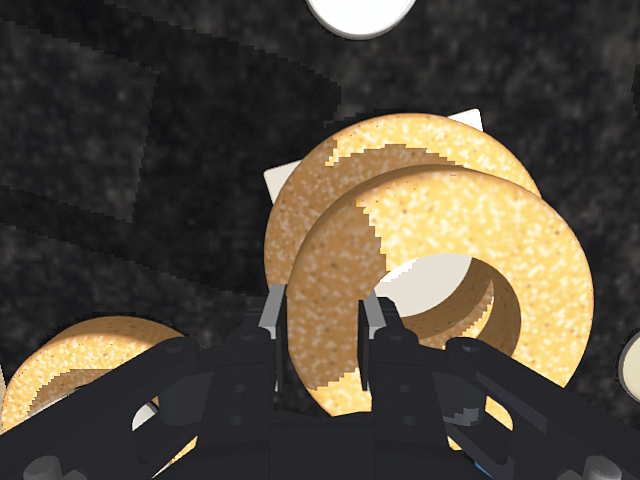

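w11: medium ring held level above the large ring, with the perspective shift expected from the height. I lower it.

play_rows([
  [[0,0.05,1,0,0,0],[0,0.1,2,0,0,0],[0,0.1,3,0,0,0],[0,0.1,3.3,0,0,0],[0,0.1,3.5,0,0,0]],
])

```text
time: 23.8
tool_pos: [591.1, -123.0, 46.1]
tcp_rot: [-179.9, -0.0, 89.8]
ft_force: [0.5, 0.3, -0.1]
finger_gap: 24.4
grip_force: 56.8
```

play_rows([
  [[0,0,0,0,0,0],[0,0,0,0,0,0],[0,0,0.1,0,0,0],[0,0,0.1,0,0,0],[0,0,0.1,0,0,0]],
])

```text
time: 24.3
tool_pos: [591.9, -123.2, 46.5]
tcp_rot: [180.0, 0.0, 89.8]
ft_force: [0.4, -0.0, -0.9]
finger_gap: 24.4
grip_force: 56.8
```

play_rows([
  [[0,0,0.1,0,0,0],[0,0,0.1,0,0,0],[0,0,0.1,0,0,0],[0,0,0.1,0,0,0]],
])

```text
time: 24.7
tool_pos: [592.1, -123.2, 45.7]
tcp_rot: [180.0, 0.0, 89.8]
ft_force: [-1.6, 0.2, 3.7]
finger_gap: 24.4
grip_force: 57.3
```

play_rows([
  [[0,0,0,0,0,0],[0,0,0,0,0,0],[0,0,0,0,0,0],[0,0,0,0,0,0]],
], jaw=0.6)

```text
time: 25.1
tool_pos: [591.7, -123.2, 45.1]
tcp_rot: [-180.0, -0.0, 89.8]
ft_force: [0.4, -0.6, -0.3]
finger_gap: 51.3
grip_force: 0.0
```

play_rows([
  [[0,0,-3,0,0,0],[0,0,-7,0,0,0],[0,0,-11,0,0,0],[0,0,-15,0,0,0],[0,0,-18,0,0,0]],
])

```text
time: 25.6
tool_pos: [592.4, -123.4, 228.5]
tcp_rot: [179.8, 0.0, 89.8]
ft_force: [-0.4, -0.5, 0.5]
finger_gap: 50.7
grip_force: 0.0
```

play_rows([
  [[-4,2,-2,0,0,0],[-8,4,-4,0,0,0],[-8,4,-4,0,0,0],[-8,4,-4,0,0,0],[-8,4,-4,0,0,0]],
])

```text
time: 26.1
tool_pos: [631.0, -202.6, 264.2]
tcp_rot: [-179.9, -0.1, 89.8]
ft_force: [-0.7, 0.6, -1.3]
finger_gap: 51.1
grip_force: 0.0
```

play_rows([
  [[0,0,0,0,0,0],[0,0,0,0,0,0],[0,0,0,0,0,0],[0,0,0,0,0,0]],
])

```text
time: 26.5
tool_pos: [631.5, -202.8, 265.3]
tcp_rot: [-180.0, -0.0, 89.9]
ft_force: [0.2, 0.1, -1.0]
finger_gap: 51.2
grip_force: 0.0
```

```bash
python3 snap.py w12; cat > stack.py <<'E'
import sys; from h import *
# concentric top-face edges: outer contour of each ring's far/side arcs by Canny-free approach: save crop for viewing
n=sys.argv[1]; s=np.load(f"pics/{n}.npy",allow_pickle=True).item(); 
c=blob(s,(330,130),(8,85,50),(24,255,255),rad=125); print(ring(s,c,72.5,30,s["st"],8))
cv2.imwrite(f"pics/{n}c.png",cv2.resize(s["pixels"][20:270,180:480,::-1],(750,625))[:600])
E
python3 stack.py w12
```

```text
[ 631.48469489 -202.8454164   265.34842912] [-1.79998666e+02 -9.36631105e-04  8.98610265e+01]
(array([ 633.53750842, -122.73058299]), np.float64(1.152401522705432))
```

View pics/w12c.png

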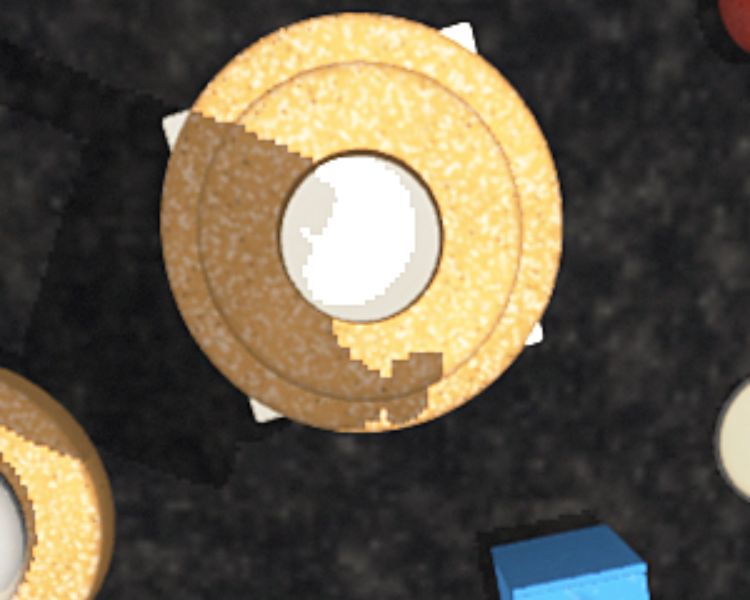

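w12c: medium ring concentric on large by eye, with the medium outline at (199..522, 62..401), its hole at (279..441, 150..322) and the large outline at (161..562, 13..432). I turn these into mm.

```bash
python3 - <<'E'
from h import *
s=np.load("pics/w12.npy",allow_pickle=True).item()
for n,l,rr,t,b,z in [("med",199,522,62,401,64),("hole",279,441,150,322,64),("large",161,562,13,432,38)]:
    cx,cy=(l+rr)/2,(t+b)/2
    q=plane(s,np.array([(l,cy),(rr,cy),(cx,t),(cx,b)])/2.5+[180,20],z,s["st"])
    print(n,((q[0]+q[1])/2)[0].round(1),((q[2]+q[3])/2)[1].round(1),np.linalg.norm(q[0]-q[1]).round(1),np.linalg.norm(q[2]-q[3]).round(1))
from bench import sensors
seq(sensors.sense(),[(450,110,270,90)])
E
```

```text
med 633.6 -125.4 107.3 107.5
hole 633.4 -125.1 53.9 54.6
large 634.2 -122.7 142.9 142.4
(450, 110, 270, 90) call 1/2 rows 4 [15.63, -9.12, -0.23, 0.0, -0.0, -0.07]
(450, 110, 270, 90) call 2/2 rows 4 [15.64, -9.1, -0.23, 0.0, -0.0, -0.07]
```

play_rows([
  [[4,-3,0,0,0,0],[8,-6,0,0,0,0],[12,-9,0,0,0,0],[15.5,-11.5,0,0,0,0],[19,-13.5,0,0,0,0]],
])

```text
time: 27.05
tool_pos: [495.7, -11.6, 265.5]
tcp_rot: [180.0, -0.0, 89.8]
ft_force: [0.4, -0.5, 0.5]
finger_gap: 51.3
grip_force: 0.0
```

play_rows([
  [[4,-2,1,0,0,0],[8,-4,2,0,0,0],[11,-4,4,0,0,0],[12,-4,5,0,0,0],[12,-4,5,0,0,0]],
], jaw=0.52)

```text
time: 27.55
tool_pos: [456.4, 108.0, 213.8]
tcp_rot: [-179.8, 0.0, 90.0]
ft_force: [0.4, 0.1, 0.6]
finger_gap: 44.4
grip_force: 0.0
```

play_rows([
  [[0,0,0,0,0,0],[0,0,0,0,0,0],[0,0,0,0,0,0],[0,0,0,0,0,0],[0,0,0,0,0,0]],
])

```text
time: 28.05
tool_pos: [457.8, 106.7, 215.7]
tcp_rot: [180.0, 0.0, 89.8]
ft_force: [-0.1, 0.4, -0.5]
finger_gap: 44.5
grip_force: 0.0
```

```bash
python3 snap.py w13; python3 ringat.py w13 325 140 40 24 0 100; python3 -c "
from h import *
from bench import sensors
seq(sensors.sense(),[(426,175,95,90)])"
```

```text
[457.82175802 106.70530679 215.6665197 ] [1.79970037e+02 1.88236294e-06 8.97771470e+01]
centre [456.  175.6] res 0.51 (271, 74, 98, 102)
(426, 175, 95, 90) call 1/1 rows 4 [6.8, -3.2, 12.05, 0.02, -0.0, -0.21]
```

play_rows([
  [[3,-1.5,4,0,0,0],[5.5,-3.2,8,0,0,0],[6.8,-3.2,11,0,0,0],[6.8,-3.2,14,0,0,0],[6.8,-3.2,14,0,0,0]],
])

```text
time: 28.6
tool_pos: [421.9, 174.6, 71.0]
tcp_rot: [-179.6, 0.1, 89.9]
ft_force: [-0.4, -0.3, -0.1]
finger_gap: 44.4
grip_force: 0.0
```

play_rows([
  [[0,0,0,0,0,0],[0,0,0,0,0,0],[0,0,0,0,0,0],[0,0,0,0,0,0],[0,0,0,0,0,0]],
])

```text
time: 29.1
tool_pos: [426.3, 175.3, 76.2]
tcp_rot: [179.9, -0.0, 89.8]
ft_force: [0.8, 0.3, -0.7]
finger_gap: 44.3
grip_force: 0.0
```

```bash
python3 snap.py w14; python3 ringat.py w14 360 220 40 24 0 110;  python3 -c "
from h import *
from bench import sensors
st=sensors.sense(); print(st['tool_pos'])
seq(st,[(426,175,7,90)])"
```

```text
[426.34032002 175.30656556  76.20548328] [ 1.79918776e+02 -2.31834384e-02  8.98118236e+01]
centre [453.1 176.2] res 3.99 (302, 178, 153, 134)
[426.16228224 175.29372952  75.95333364]
(426, 175, 7, 90) call 1/1 rows 2 [-0.03, -0.02, 6.9, 0.06, -0.02, -0.18]
```

play_rows([
  [[0,0,2,0,0,0],[0,0,4,0,0,0],[0,0,6,0,0,0],[0,0,6.9,0,0,0],[0,0,6.9,0,0,0]],
])

```text
time: 29.65
tool_pos: [424.5, 174.9, 5.1]
tcp_rot: [-179.8, 0.0, 89.8]
ft_force: [0.1, 0.3, -0.4]
finger_gap: 44.4
grip_force: 0.0
```

play_rows([
  [[0,0,0,0,0,0],[0,0,0,0,0,0],[0,0,0,0,0,0],[0,0,0,0,0,0],[0,0,0,0,0,0]],
])

```text
time: 30.15
tool_pos: [426.0, 175.4, 6.7]
tcp_rot: [180.0, -0.0, 89.8]
ft_force: [0.6, -0.4, 0.0]
finger_gap: 44.4
grip_force: 0.0
```

play_rows([
  [[0,0,0,0,0,0],[0,0,0,0,0,0],[0,0,0,0,0,0],[0,0,0,0,0,0],[0,0,0,0,0,0]],
], jaw=0, squeeze=50)

```text
time: 30.65
tool_pos: [426.0, 175.5, 6.7]
tcp_rot: [180.0, -0.0, 89.8]
ft_force: [-0.9, 1.3, 5.9]
finger_gap: 19.8
grip_force: 51.7
```

play_rows([
  [[0,0,0,0,0,0],[0,0,0,0,0,0],[0,0,0,0,0,0],[0,0,0,0,0,0]],
])

```text
time: 31.05
tool_pos: [425.9, 175.5, 6.6]
tcp_rot: [180.0, -0.0, 89.8]
ft_force: [-1.3, 0.7, 5.4]
finger_gap: 19.5
grip_force: 51.7
```

play_rows([
  [[0,0,-3,0,0,0],[0,0,-6,0,0,0],[0,0,-10,0,0,0],[0,0,-14,0,0,0],[0,0,-15.5,0,0,0]],
])

```text
time: 31.55
tool_pos: [427.6, 175.8, 165.6]
tcp_rot: [179.7, -0.1, 89.8]
ft_force: [1.1, 0.6, -0.8]
finger_gap: 19.4
grip_force: 51.4
```

play_rows([
  [[-3,1,0,0,0,0],[-7,2.5,0,0,0,0],[-11,4.5,0,0,0,0],[-15,6.5,0,0,0,0],[-18,8.5,0,0,0,0]],
])

```text
time: 32.05
tool_pos: [510.4, -7.4, 160.9]
tcp_rot: [-180.0, 0.0, 89.8]
ft_force: [0.4, 0.9, 1.0]
finger_gap: 20.0
grip_force: 51.4
```

play_rows([
  [[-4,2.5,0,0,0,0],[-8,5,0,0,0,0],[-11,8,0,0,0,0],[-12,9.2,0,0,0,0],[-12,9.2,0,0,0,0]],
])

```text
time: 32.55
tool_pos: [602.3, -127.2, 160.2]
tcp_rot: [-179.9, 0.0, 89.7]
ft_force: [-0.6, 0.8, -0.4]
finger_gap: 19.8
grip_force: 51.5
```

play_rows([
  [[0,0,1,0,0,0],[0,0,2.5,0,0,0],[0,0,4,0,0,0],[0,0,5,0,0,0],[0,0,5,0,0,0]],
])

```text
time: 33.05
tool_pos: [599.8, -124.2, 108.2]
tcp_rot: [-179.7, -0.1, 89.9]
ft_force: [-0.6, -0.5, -1.5]
finger_gap: 19.8
grip_force: 51.4
```

play_rows([
  [[0,0,0,0,0,0],[0,0,0,0,0,0],[0,0,0,0,0,0],[0,0,0,0,0,0],[0,0,0,0,0,0]],
])

```text
time: 33.55
tool_pos: [602.1, -125.4, 111.8]
tcp_rot: [180.0, 0.0, 89.8]
ft_force: [0.2, -0.0, -0.2]
finger_gap: 19.9
grip_force: 51.5
```

```bash
python3 -c "
from h import *
from bench import sensors
st=sensors.sense(); print(st['tool_pos'],st['ft_force'])
seq(st,[(603.6,-124.8,71,90)])"
```

```text
[ 602.07875306 -125.35028777  111.78588062] [ 0.18345373 -0.04709901 -0.23306647]
(603.6, -124.8, 71, 90) call 1/1 rows 1 [0.06, 0.15, 4.08, 0.04, 0.01, -0.18]
```

play_rows([
  [[0.05,0.1,1,0,0,0],[0.05,0.12,2,0,0,0],[0.05,0.12,3,0,0,0],[0.05,0.12,3.6,0,0,0],[0.05,0.12,3.9,0,0,0]],
])

```text
time: 34.05
tool_pos: [602.1, -124.5, 70.7]
tcp_rot: [-179.9, -0.0, 89.8]
ft_force: [-2.8, 2.5, 14.0]
finger_gap: 19.8
grip_force: 53.6
```

play_rows([
  [[0,0,0,0,0,0],[0,0,0,0,0,0],[0,0,0,0,0,0],[0,0,0,0,0,0],[0,0,0,0,0,0]],
])

```text
time: 34.55
tool_pos: [603.2, -124.8, 72.7]
tcp_rot: [180.0, 0.0, 89.8]
ft_force: [1.0, 0.5, -0.9]
finger_gap: 20.0
grip_force: 51.5
```

play_rows([
  [[0,0,0.1,0,0,0],[0,0,0.1,0,0,0],[0,0,0.2,0,0,0],[0,0,0.2,0,0,0],[0,0,0.2,0,0,0]],
])

```text
time: 35.05
tool_pos: [603.1, -124.7, 70.7]
tcp_rot: [180.0, 0.0, 89.8]
ft_force: [-2.3, 0.3, 4.2]
finger_gap: 19.9
grip_force: 52.1
```

play_rows([
  [[0,0,0,0,0,0],[0,0,0,0,0,0],[0,0,0,0,0,0],[0,0,0,0,0,0]],
], jaw=0.48)

```text
time: 35.45
tool_pos: [602.9, -124.7, 70.1]
tcp_rot: [-180.0, -0.0, 89.8]
ft_force: [-0.4, -0.2, -0.5]
finger_gap: 40.9
grip_force: 0.0
```

play_rows([
  [[0,0,-3,0,0,0],[0,0,-7,0,0,0],[0,0,-11,0,0,0],[0,0,-15,0,0,0],[0,0,-18,0,0,0]],
])

```text
time: 35.95
tool_pos: [603.6, -124.9, 253.6]
tcp_rot: [179.8, 0.0, 89.8]
ft_force: [0.5, 0.0, 0.7]
finger_gap: 41.0
grip_force: 0.0
```

play_rows([
  [[-4,1.5,-1,0,0,0],[-8,3,-1,0,0,0],[-8,3,-1,0,0,0],[-8,3,-1,0,0,0],[-8,3,-1,0,0,0]],
])

```text
time: 36.45
tool_pos: [632.5, -204.2, 259.9]
tcp_rot: [-180.0, -0.0, 89.8]
ft_force: [-0.8, 0.5, 1.1]
finger_gap: 40.7
grip_force: 0.0
```

play_rows([
  [[0,0,0,0,0,0],[0,0,0,0,0,0],[0,0,0,0,0,0],[0,0,0,0,0,0]],
])

```text
time: 36.85
tool_pos: [632.8, -204.4, 260.6]
tcp_rot: [180.0, 0.0, 89.9]
ft_force: [0.7, -1.6, 0.2]
finger_gap: 40.9
grip_force: 0.0
```

```bash
python3 snap.py w15; python3 stack.py w15
```

```text
[ 632.79268161 -204.37819747  260.55221952] [1.79985339e+02 6.58973852e-03 8.98644933e+01]
(array([ 633.56033952, -122.79657417]), np.float64(1.238676072230703))
```

View pics/w15c.png

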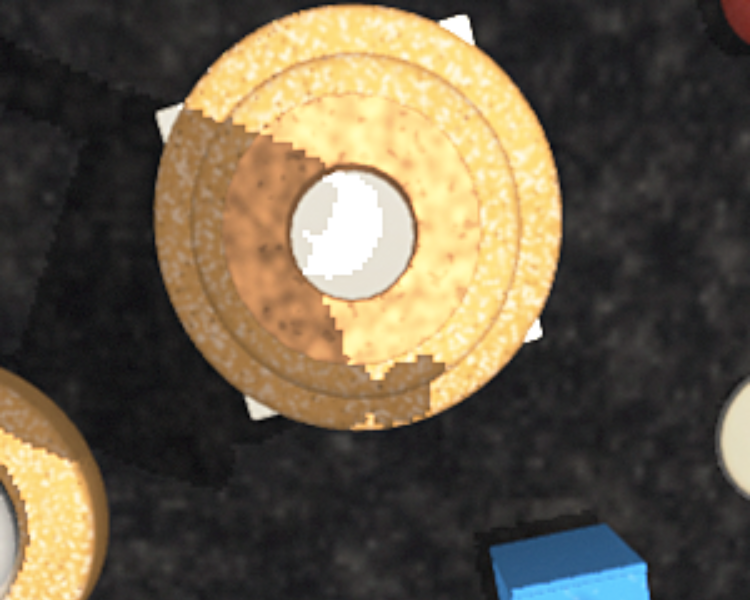

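w15c: all three rings are stacked. Small outline (224..480, 93..365) with hole (289..416, 163..300), medium (193..521, 53..398), large (154..561, 4..431).

```bash
python3 - <<'E'
from h import *
s=np.load("pics/w15.npy",allow_pickle=True).item()
for n,l,rr,t,b,z in [("small",224,480,93,365,88),("hole",289,416,163,300,88),("med",193,521,53,398,64),("large",154,561,4,431,38)]:
    cx,cy=(l+rr)/2,(t+b)/2
    q=plane(s,np.array([(l,cy),(rr,cy),(cx,t),(cx,b)])/2.5+[180,20],z,s["st"])
    print(n,((q[0]+q[1])/2)[0].round(1),((q[2]+q[3])/2)[1].round(1),np.linalg.norm(q[0]-q[1]).round(1),np.linalg.norm(q[2]-q[3]).round(1))
s4,s8=[np.load(f"pics/{k}.npy",allow_pickle=True).item() for k in("w4","w8")]
print("rim",plane(s4,[(418,283)],146,s4["st"]),plane(s8,[(70,285)],146,s8["st"]))
from bench import sensors
seq(sensors.sense(),[(461,-320,260,90)])
E
```

```text
small 632.2 -126.4 77.8 78.9
hole 632.3 -126.1 38.6 39.7
med 633.8 -125.3 107.3 107.6
large 634.1 -122.9 143.0 142.9
rim [[ 465.31928739 -234.72379173]] [[ 467.54647504 -232.08579572]]
(461, -320, 260, 90) call 1/1 rows 5 [-11.59, -17.15, 0.05, 0.01, 0.0, -0.15]
```

play_rows([
  [[-3,-3.8,0,0,0,0],[-6,-8,0,0,0,0],[-9,-12,0,0,0,0],[-11,-15.5,0,0,0,0],[-11.6,-17,0,0,0,0]],
], jaw=0.8)

```text
time: 37.4
tool_pos: [459.6, -322.3, 260.6]
tcp_rot: [-180.0, 0.1, 89.7]
ft_force: [0.9, -0.4, -0.7]
finger_gap: 68.2
grip_force: 0.0
```

play_rows([
  [[0,0,0,0,0,0],[0,0,0,0,0,0],[0,0,0,0,0,0],[0,0,0,0,0,0],[0,0,0,0,0,0]],
])

```text
time: 37.9
tool_pos: [463.2, -319.7, 260.1]
tcp_rot: [-180.0, -0.0, 89.9]
ft_force: [-0.2, -0.2, 0.1]
finger_gap: 68.0
grip_force: 0.0
```

```bash
python3 snap.py w16; python3 ringat.py w16 320 150 66 28 0 150; python3 -c "
import cv2
a=cv2.imread('pics/w16.png')[0:300,140:540]; cv2.imwrite('pics/w16c.png',cv2.resize(a,(800,600)))"
```

```text
[ 463.2340472  -319.66139853  260.13778646] [-1.79992014e+02 -1.46602022e-02  8.99166486e+01]
centre [ 464.6 -235.5] res 0.57 (250, 28, 146, 153)
```

View pics/w16c.png

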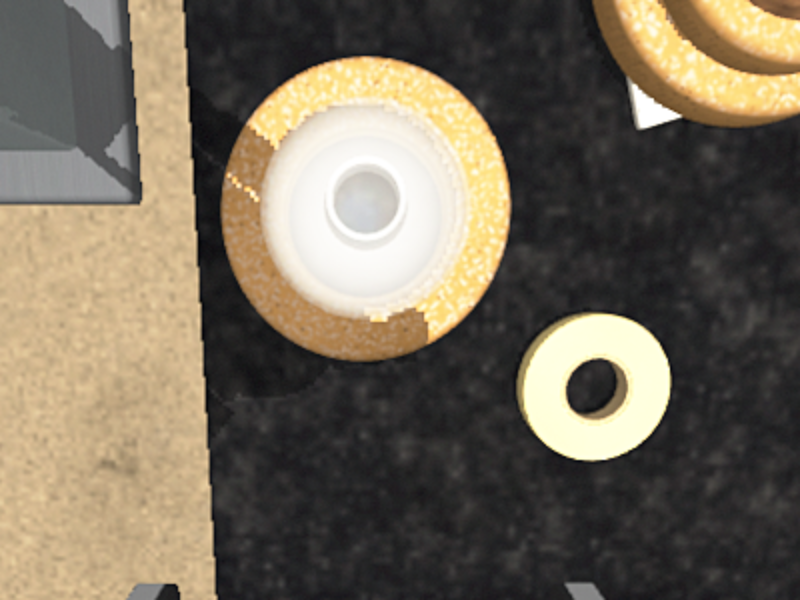

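w16c: the flask stands upright in its rest, nearly under the camera. Rim outline (325..407, 157..245), centre (366,201), which is full-frame (323,100).

```bash
python3 - <<'E'
from h import *
s=np.load("pics/w16.npy",allow_pickle=True).item()
q=plane(s,np.array([(325,201),(407,201),(366,157),(366,245),(366,201)])/2+[140,0],146,s["st"]); print(q.round(1))
from bench import sensors
seq(sensors.sense(),[(q[4][0],q[4][1],175,90),(q[4][0],q[4][1],111,90)])
E
```

```text
[[ 451.3 -236.4]
 [ 476.5 -236.4]
 [ 463.9 -223.8]
 [ 463.9 -249.4]
 [ 463.9 -236.4]]
(np.float64(463.9290911513302), np.float64(-236.3832691615754), 175, 90) call 1/1 rows 3 [8.34, 0.07, 8.51, -0.01, -0.01, -0.1]
(np.float64(463.9290911513302), np.float64(-236.3832691615754), 111, 90) call 1/1 rows 2 [0.0, -0.0, 6.4, 0.0, 0.0, 0.0]
```

play_rows([
  [[3.5,0,1,0,0,0],[6.5,0.1,3,0,0,0],[8.3,0.1,6,0,0,0],[8.3,0.1,8,0,0,0],[8.3,0.1,8,0,0,0]],
])

```text
time: 38.45
tool_pos: [462.1, -235.3, 176.9]
tcp_rot: [-179.7, -0.2, 89.9]
ft_force: [-1.3, 0.4, -0.2]
finger_gap: 68.4
grip_force: 0.0
```

play_rows([
  [[0,0,0,0,0,0],[0,0,0,0,0,0],[0,0,0,0,0,0],[0,0,0,0,0,0],[0,0,0,0,0,0]],
], jaw=0.65)

```text
time: 38.95
tool_pos: [463.9, -237.7, 181.0]
tcp_rot: [180.0, 0.0, 89.8]
ft_force: [-0.2, -0.3, -0.8]
finger_gap: 55.5
grip_force: 0.0
```

```bash
python3 -c "
from h import *
from bench import sensors
st=sensors.sense(); print(st['tool_pos'])
seq(st,[(463.9,-236.4,110,90)])"
```

```text
[ 463.92670955 -237.71786218  180.95702801]
(463.9, -236.4, 110, 90) call 1/1 rows 2 [0.14, -0.01, 7.1, 0.05, 0.03, -0.19]
```

play_rows([
  [[0.1,0,2,0,0,0.2],[0.1,0,4,0,0,0.2],[0.1,0,6,0,0,0.2],[0.1,0,7,0,0,0.2],[0.1,0,7,0,0,0.2]],
])

```text
time: 39.45
tool_pos: [462.6, -235.7, 108.8]
tcp_rot: [-179.9, -0.1, 89.6]
ft_force: [-0.1, -0.3, 0.0]
finger_gap: 55.4
grip_force: 0.0
```

play_rows([
  [[0,0,0,0,0,0],[0,0,0,0,0,0],[0,0,0,0,0,0],[0,0,0,0,0,0],[0,0,0,0,0,0]],
])

```text
time: 39.95
tool_pos: [463.9, -236.5, 110.8]
tcp_rot: [180.0, 0.0, 89.6]
ft_force: [0.1, -0.5, -0.3]
finger_gap: 55.6
grip_force: 0.0
```

play_rows([
  [[0,0,0,0,0,0],[0,0,0,0,0,0],[0,0,0,0,0,0],[0,0,0,0,0,0],[0,0,0,0,0,0]],
], jaw=0, squeeze=35)

```text
time: 40.45
tool_pos: [463.7, -236.3, 110.4]
tcp_rot: [180.0, 0.0, 89.6]
ft_force: [-0.2, 0.6, 0.8]
finger_gap: 23.6
grip_force: 34.2
```

play_rows([
  [[0,0,0,0,0,0],[0,0,0,0,0,0],[0,0,0,0,0,0],[0,0,0,0,0,0]],
])

```text
time: 40.85
tool_pos: [463.7, -236.3, 110.4]
tcp_rot: [180.0, 0.0, 89.6]
ft_force: [0.1, 0.1, 1.4]
finger_gap: 23.8
grip_force: 34.3
```

play_rows([
  [[0,0,-2,0,0,0],[0,0,-5,0,0,0],[0,0,-8,0,0,0],[0,0,-11,0,0,0],[0,0,-13,0,0,0]],
])

```text
time: 41.35
tool_pos: [464.1, -236.6, 242.6]
tcp_rot: [179.9, 0.1, 89.6]
ft_force: [0.5, 0.9, -0.4]
finger_gap: 24.4
grip_force: 34.5
```

play_rows([
  [[1,2,-0.5,0,0,0],[3,5,-0.5,0,0,0],[5.5,8,-0.5,0,0,0],[7.5,11,-0.5,0,0,0],[9,14,-0.5,0,0,0]],
])

```text
time: 41.85
tool_pos: [605.2, -145.7, 244.9]
tcp_rot: [-180.0, -0.0, 89.7]
ft_force: [0.4, 0.1, -1.4]
finger_gap: 23.6
grip_force: 34.6
```

play_rows([
  [[1,1.5,0,0,0,0],[1.7,2.4,0,0,0,0],[2,2.8,0,0,0,0],[2,2.8,0,0,0,0],[2,2.8,0,0,0,0]],
])

```text
time: 42.35
tool_pos: [631.8, -128.0, 245.3]
tcp_rot: [-180.0, 0.0, 89.6]
ft_force: [-0.1, -0.4, -0.3]
finger_gap: 23.4
grip_force: 34.7
```

play_rows([
  [[0,0,0,0,0,0],[0,0,0,0,0,0],[0,0,0,0,0,0],[0,0,0,0,0,0],[0,0,0,0,0,0]],
])

```text
time: 42.85
tool_pos: [632.3, -127.5, 245.4]
tcp_rot: [180.0, 0.0, 89.6]
ft_force: [-0.4, -0.3, -1.6]
finger_gap: 23.7
grip_force: 34.7
```

```bash
python3 -c "
from h import *
from bench import sensors
st=sensors.sense(); print(st['tool_pos'],st['grip_force'],st['ft_force'],st['finger_gap'])
seq(st,[(632.2,-126.1,181,90)])"
```

```text
[ 632.32576627 -127.51927024  245.38140494] 34.667070508003235 [-0.40929095 -0.31888225 -1.61729261] 23.73657268030295
(632.2, -126.1, 181, 90) call 1/1 rows 2 [0.14, -0.01, 6.44, 0.0, 0.0, -0.38]
```

play_rows([
  [[0.1,0,1,0,0,0],[0.12,0,2,0,0,0],[0.14,0,3,0,0,0],[0.14,0,4,0,0,0],[0.14,0,5,0,0,0]],
])

```text
time: 43.35
tool_pos: [632.1, -125.9, 193.8]
tcp_rot: [-179.9, -0.0, 89.6]
ft_force: [-0.6, -0.1, -0.8]
finger_gap: 23.7
grip_force: 34.7
```

play_rows([
  [[0,0,0.2,0,0,0],[0,0,0.4,0,0,0],[0,0,0.6,0,0,0],[0,0,0.6,0,0,0],[0,0,0.6,0,0,0]],
])

```text
time: 43.85
tool_pos: [632.6, -126.1, 189.8]
tcp_rot: [180.0, 0.0, 89.6]
ft_force: [-0.2, 0.2, -1.5]
finger_gap: 23.6
grip_force: 34.7
```

play_rows([
  [[0,0,0.1,0,0,0],[0,0,0.2,0,0,0],[0,0,0.3,0,0,0],[0,0,0.4,0,0,0],[0,0,0.4,0,0,0]],
])

```text
time: 44.35
tool_pos: [632.2, -126.0, 185.0]
tcp_rot: [-180.0, -0.0, 89.6]
ft_force: [-0.6, -0.3, -1.1]
finger_gap: 23.7
grip_force: 34.7
```

```bash
python3 -c "
from h import *
from bench import sensors
st=sensors.sense(); print(st['tool_pos'],st['grip_force'],st['ft_force'],st['finger_gap'])
seq(st,[(632.2,-126.1,181,90)])"
```

```text
[ 632.23827258 -125.96710992  184.98431436] 34.677650928497314 [-0.55507468 -0.28583838 -1.06015235] 23.667718958853253
(632.2, -126.1, 181, 90) call 1/1 rows 1 [-0.01, -0.0, 0.4, -0.03, -0.01, -0.37]
```

play_rows([
  [[0,0,0.1,0,0,0],[0,0,0.2,0,0,0],[0,0,0.3,0,0,0],[0,0,0.3,0,0,0],[0,0,0.3,0,0,0]],
])

```text
time: 44.85
tool_pos: [632.8, -126.3, 183.6]
tcp_rot: [179.9, 0.0, 89.6]
ft_force: [-1.8, 0.4, 5.8]
finger_gap: 23.7
grip_force: 35.5
```

play_rows([
  [[0,0,0.1,0,0,0],[0,0,0.1,0,0,0],[0,0,0.1,0,0,0],[0,0,0.1,0,0,0],[0,0,0.1,0,0,0]],
])

```text
time: 45.35
tool_pos: [633.0, -126.4, 183.5]
tcp_rot: [179.9, 0.1, 89.6]
ft_force: [-3.1, -1.0, 9.5]
finger_gap: 23.9
grip_force: 36.0
```

play_rows([
  [[0,-0.1,-0.05,0,0,0],[0,-0.2,-0.05,0,0,0],[0,-0.2,-0.05,0,0,0],[0,-0.2,-0.05,0,0,0]],
])

```text
time: 45.75
tool_pos: [631.5, -126.4, 183.5]
tcp_rot: [179.8, 0.1, 89.6]
ft_force: [1.5, -1.1, 6.5]
finger_gap: 23.7
grip_force: 35.4
```

play_rows([
  [[0.1,0,0,0,0,0],[0.2,0,0,0,0,0],[0.2,0,0,0,0,0],[0.2,0,0,0,0,0]],
])

```text
time: 46.15
tool_pos: [631.6, -125.0, 183.6]
tcp_rot: [179.8, 0.1, 89.6]
ft_force: [0.7, -3.2, 6.7]
finger_gap: 23.7
grip_force: 35.5
```

```bash
python3 - <<'E'
from h import *; from bench import sensors, optics
st=sensors.sense(); print(st['tool_pos'],st['ft_force'],st['wrist_torque'])
s=optics.snapshot("side"); c=optics.snapshot("scene")
def crop(s,z):
    X=np.array([632.,-125,z]); p=s["R"]@X+s["t"]; u=(s["mtx"]@(p/p[2]))[:2].astype(int); print(u)
    return cv2.resize(s["pixels"][u[1]-60:u[1]+90,u[0]-50:u[0]+50,::-1],(400,600),interpolation=cv2.INTER_CUBIC)
cv2.imwrite("pics/f1.png",np.hstack([crop(s,100),crop(c,100)]))
for k,v in(("side1",s),("scene1",c)): np.save(f"pics/{k}.npy",v)
E
```

```text
[ 631.58293609 -124.99834835  183.63650657] [ 0.73419947 -3.15500607  6.68904423] [-0.59006427 -0.2457497  -0.0289734 ]
[371 213]
[345 208]
```

play_rows([
  [[-0.1,0.04,0,0,0,0],[-0.15,0.06,-0.05,0,0,0],[-0.15,0.06,-0.1,0,0,0],[-0.15,0.06,-0.1,0,0,0],[-0.15,0.06,-0.1,0,0,0]],
])

```text
time: 46.75
tool_pos: [631.6, -125.8, 183.5]
tcp_rot: [179.9, 0.0, 89.6]
ft_force: [1.5, -1.3, 5.6]
finger_gap: 24.2
grip_force: 35.3
```

play_rows([
  [[-0.05,0.05,-0.05,0,0,0],[-0.05,0.05,-0.1,0,0,0],[-0.05,0.05,-0.1,0,0,0],[-0.05,0.05,-0.1,0,0,0],[-0.05,0.05,-0.1,0,0,0]],
])

```text
time: 47.25
tool_pos: [631.4, -126.0, 183.6]
tcp_rot: [-180.0, -0.0, 89.6]
ft_force: [1.6, 0.0, 2.2]
finger_gap: 23.8
grip_force: 35.0
```

play_rows([
  [[0,0,0,0,0,0],[0,0,0,0,0,0]],
])

```text
time: 47.45
tool_pos: [631.4, -126.0, 183.7]
tcp_rot: [-180.0, -0.0, 89.6]
ft_force: [3.0, -1.2, 2.2]
finger_gap: 23.9
grip_force: 35.0
```

play_rows([
  [[0,0.06,0,0,0,0],[0,0.06,0,0,0,0],[0,0.06,0,0,0,0]],
])

```text
time: 47.75
tool_pos: [631.8, -126.0, 183.6]
tcp_rot: [-180.0, -0.0, 89.6]
ft_force: [-0.4, -0.6, 3.1]
finger_gap: 23.9
grip_force: 35.0
```

play_rows([
  [[0,0,0,0,0,0],[0,0,0,0,0,0],[0,0,0,0,0,0],[0,0,0,0,0,0],[0,0,0,0,0,0]],
], squeeze=20)

```text
time: 48.25
tool_pos: [632.0, -126.0, 183.7]
tcp_rot: [-180.0, -0.0, 89.6]
ft_force: [-0.7, 0.0, 1.7]
finger_gap: 23.9
grip_force: 34.9
```

play_rows([
  [[0,0,0,0,0,0],[0,0,0,0,0,0],[0,0,0,0,0,0],[0,0,0,0,0,0],[0,0,0,0,0,0]],
], jaw=0.36)

```text
time: 48.75
tool_pos: [632.0, -126.0, 183.7]
tcp_rot: [-180.0, -0.0, 89.6]
ft_force: [0.4, 0.1, 0.8]
finger_gap: 30.5
grip_force: 0.0
```

```bash
python3 - <<'E'
from h import *; from bench import sensors, optics
print(sensors.sense()['tool_pos'])
for n in("side","scene"):
    a=np.load(f"pics/{n}1.npy",allow_pickle=True).item(); s=optics.snapshot(n); np.save(f"pics/{n}2.npy",s)
    d=cv2.absdiff(a["pixels"],s["pixels"]).max(2)>40; ys,xs=np.nonzero(d); print(n,d.sum(),(xs.min(),xs.max(),ys.min(),ys.max()) if d.any() else "")
E
```

```text
[ 632.04783789 -125.95715774  183.69744726]
side 741 (np.int64(34), np.int64(411), np.int64(3), np.int64(273))
scene 210 (np.int64(68), np.int64(388), np.int64(0), np.int64(266))
```

play_rows([
  [[0,0,0,0,0,0],[0,0,0,0,0,0],[0,0,0,0,0,0]],
], jaw=0.6)

```text
time: 49.15
tool_pos: [632.1, -126.0, 183.9]
tcp_rot: [180.0, 0.0, 89.6]
ft_force: [-0.4, 0.0, 0.5]
finger_gap: 51.3
grip_force: 0.0
```

play_rows([
  [[0,0,-1,0,0,0],[0,0,-3,0,0,0],[0,0,-6,0,0,0],[0,0,-9,0,0,0],[0,0,-12,0,0,0]],
])

```text
time: 49.65
tool_pos: [632.0, -126.0, 306.0]
tcp_rot: [180.0, 0.0, 89.6]
ft_force: [0.6, -0.4, -0.3]
finger_gap: 51.2
grip_force: 0.0
```

play_rows([
  [[-2,0,-1,0,0,0],[-5,0,-1,0,0,0],[-8,0,-1,0,0,0],[-8,0,-1,0,0,0],[-8,0,-1,0,0,0]],
])

```text
time: 50.15
tool_pos: [631.5, -206.5, 314.3]
tcp_rot: [180.0, -0.0, 89.5]
ft_force: [-1.3, 0.6, 0.2]
finger_gap: 51.6
grip_force: 0.0
```

play_rows([
  [[0,0,0,0,0,0],[0,0,0,0,0,0],[0,0,0,0,0,0],[0,0,0,0,0,0]],
])

```text
time: 50.55
tool_pos: [631.7, -205.3, 314.0]
tcp_rot: [180.0, -0.0, 89.7]
ft_force: [1.3, -0.5, 0.4]
finger_gap: 51.2
grip_force: 0.0
```

```bash
python3 snap.py w17; python3 - <<'E'
from h import *; from bench import optics
w=cv2.imread("pics/w17.png")[0:300,160:460]
def crop(s):
    X=np.array([632.,-125,100]); p=s["R"]@X+s["t"]; u=(s["mtx"]@(p/p[2]))[:2].astype(int)
    return cv2.resize(s["pixels"][u[1]-75:u[1]+75,u[0]-50:u[0]+50,::-1],(200,300),interpolation=cv2.INTER_CUBIC)
im=np.hstack([w,crop(optics.snapshot("side")),crop(optics.snapshot("scene"))]); print(im.shape); cv2.imwrite("pics/fin.png",im)
E
```

```text
[ 631.69307661 -205.32641785  313.95930378] [ 1.79993480e+02 -8.52113214e-04  8.96790585e+01]
(300, 700, 3)
```

View pics/fin.png

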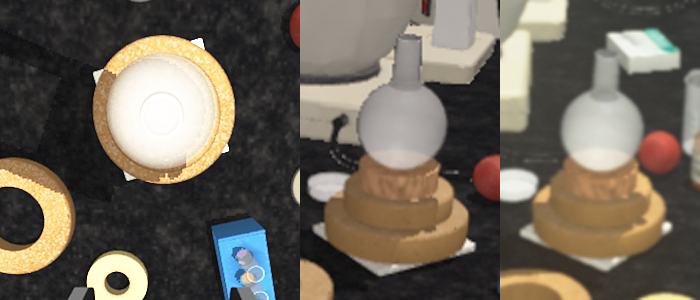

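The final picture shows the flask upright on the three-ring stack on the tile. Seen from above, the bulb (163,108) is concentric with the large ring (164,109), and the robot is clear.

```bash
python3 -c "
from bench import job
print(job.hand_in())"
```

```text
the job is handed in; nothing more can be done
None
```

The job is handed in at about 51 s: the large, medium and small rings are stacked on the tile, each within about 3.5 mm of the others' centres by camera, and the flask stands upright in the top ring; the tape roll and petri dish were not touched.

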